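# Fetch the weighing pan from the drawer and seat it on the balance

### The arm

A 6-joint arm with a two-finger parallel gripper is mounted at the origin on the work surface. World frame = base frame: x ahead of the robot, y to its left, z up, the work surface at z = 0. Lengths are in mm, angles in rad, forces in N, time in s.
With the tool pointing down it reaches from about 325 to 850 mm from the base axis. Payload 15.5 kg.
Tool frame: the origin (TCP) lies midway between the tips of the shut fingers; the grasp point (between the pads) lies 19 mm behind it (manip.pinch_z is the distance from the TCP to the grasp point, in mm); z points along the fingers, y is the line along which they close (so a half turn about z gives the same grasp; the last joint's range is limited). The gripper opens to 91 mm and grips with 3 to 60 N. Pads are 32 mm wide; open, the fingers measure 118 mm over their backs; the gripper's body (76 mm by 178 mm) begins 60 mm behind the grasp point.
Start: joints at [1.238, 0.494, 1.345, -0, 1.302, -0.096], TCP at [146.616, 607.561, 213.915] pointing down, gripper open.
Joint ranges: [-2.91, 2.91], [-0.82, 2.16], [0.22, 2.67], [-1.22, 4.37], [0.12, 2.79], [-3.08, 3.08]. Speed limits (rad/s): [1.89, 1.89, 2.57, 3.01, 3.01, 3.01].

### API

Orientations are given as a unit quaternion [w, x, y, z].
In Python, from bench import status, read_camera, camera_model, workorder, search_frame, manip gives the robot as it stands. The module is installed in compiled form; this text tells all that it offers.
- The arm moves only by the tool carry_out, never from a script. Its argument "moves" is a list of rows, each an object with "jaw": the closure, from -1 (fully open) to 1 (shut); "xyz": the shift along the tool's x, y, z in mm, a list of three; "rotation": the turn, a rotation vector about the tool's x, y, z in rad, a list of three. In form: [{"jaw": jaw, "xyz": [tx, ty, tz], "rotation": [ax, ay, az]}, ...]. A call has 1 to 5 rows; each row shifts and turns the commanded pose from where the row before left it, along the tool's axes as they then stand; what a row does not reach is not made up. A row lasts 1/10 s, in which the tool goes at most 50 mm and 8.59 degrees, less where a joint would pass 70% of its speed; a pose out of reach is approached as far as the arm can. A call is refused whole if a number of a shift passes 50 or a number of a turn 0.15, either way. A call with a gripper value outside its range is refused whole. The fingers move at their own pace and stop on an object; "squeeze" is the grip in N (left out, the last holds). Time passes only in rows, so rows that do not move let the fingers close. It gives the time, the measured TCP pose, the force, the opening and the grip force at its end, in the units of the state.
- status.state(): the state, without advancing time (a new reading comes with each control period).
- read_camera(name): name is "side" or "top" or "wrist"; returns the picture (420x560x3 uint8, blue, green, red); there is no depth.
- camera_model(name): a dict with "camera_matrix" (3x3 intrinsics, pixels), "k1" (the pictures are not rectified: a ray, as slopes to the right and down, at radius r is drawn at 1 + k1 r^2 times it, then the intrinsics apply), "eye" and "rotation" of the camera in the world. Camera axes: x right, y up, looking along -z (the intrinsics and any distortion apply to the point x, -y, -z); pixel columns grow to the right and rows downward; lengths in mm; the calibration is good to about 2 mm. A picture is of the moment at which its call begins: read the wrist's pose just before it. camera_model takes no time and is no camera call; for the wrist camera it gives the pose at the moment of the call.
- workorder.close_job(): hands the job in; it is judged then, once.
Trained networks look in the newest picture that a camera, given by its name, has taken for a name from the list of things; names that differ only in an ending like _2 or _b are one class to them, and where a whole thing is asked for, a point or a joint stands for the part that bears it (a point fixed in the world has none). Each returns a list of dicts, best first, with "conf" (0 to 1); they miss things now and then, are a little off and sometimes report something else, mostly with a low value. They report only what shows in the picture. A call takes as long as a camera call.
- search_frame(camera, name): "box" ([left, top, right, bottom] in pixels, round what is visible of it).
The state is a dict: "clock": time; "joint_pos": joint angles; "dq": joint speeds; "tau": joint torques, N m; "eef_pos": TCP position; "orientation": TCP orientation; "force": force on the tool from outside, world axes, zero at the start; "moment": the same for the moment, N m; "gripper_width": opening from 0.0 (shut) to 1.0 (fully open); "grip_force": force on a finger pad.
Only numpy, scipy, OpenCV 4.12 (cv2) and the standard library are available. Lean on these libraries where they do the work, as an engineer would, in place of code of your own. Each camera call takes 0.05 s, during which the arm holds its last target. There are 200 camera calls.

### The job

Pull the bench riser's drawer steadily open to its end stop by its pull, without dragging the riser. Then take the weighing pan out of the drawer and seat it on the pins of the balance, lowering it gently, and let go. Leave everything else on the table where it stands.

Things in the scene. Friction and masses are not known exactly. Their poses are not given: they have to be found in the camera images.
- riser: Wooden bench riser with one drawer and a green hotplate on top (to 201 mm high, its front 40 mm behind the drawer face), 5 kg in all, 330 mm wide. It only stands by its weight: some 28 N sideways drags it. Origin on the table under the middle of the shut drawer's front face; x to its back, y left, z up.
- overhang (a point): Middle of the lower front edge of the riser's grey top board, which overhangs the shut drawer's face by 40 mm; 105 mm above the table, board 18 mm thick. Under it a wooden apron fills the face down to 79 mm. An upright gripper cannot reach the pull of the shut drawer: lean it back towards the robot.
- drawer_pull (a point): Grip point of the drawer's pull, an upright steel fin 14 mm thick (riser y), 28 mm high (31 to 59 mm above the table), standing 50 mm out from the drawer front. The point lies in its middle plane, 28 mm out from the front, 45 mm above the table; moves with the drawer, axes as the riser's: it opens along -x.
- drawer (a joint): Drawer opening in m, 0 shut, growing as it is pulled out; starts shut or up to 5 mm ajar. It slides with 2 to 4 N of friction; its end stop lies somewhere between 140 and 180 mm and must be felt.
- drawer_in (a point): Middle of the floor of the drawer's front compartment, 114 mm deep (riser x) and 264 mm wide; moves with the drawer. Floor 18 mm above the table, side walls and rear partition up to 62 mm, front (12 mm thick) up to 76 mm. It holds the pan on one side and a rubber bung (34 mm across, 30 mm high) on the other.
- pan: Aluminium weighing pan, a shallow tray 80 mm (x) by 50 mm (y), 24 mm high, 0.12 kg. Origin at the centre of its underside, z up. Solid to 15 mm, then a 3 mm rim. Underneath two blind round sockets, 9.4 mm wide, 12 mm deep, on its x axis 22 mm either side of the centre. Starts in the drawer, x roughly along the riser's x.
- scale_seat (a point): Middle of the top of the balance's pan carrier, a grey block 36 mm (x) by 66 mm (y), its top 42 mm above the table and 10 mm above the balance's body. On it, on this y axis 22 mm either side of the point, stand two steel pins 8 mm thick and 10 mm high, the top 4 mm tapering to 4 mm. z up.
- scale: White balance, fixed, body 150 mm (x) by 120 mm (y), top at 32 mm; display at its -x end, pan carrier with two pins 22 mm to +x of the middle. Origin on the table under its middle.
- amber_bottle: amber reagent bottle with cap, 64 mm across, 140 mm high; a bystander, origin under its centre
- jar: white jar with lid, 54 mm across, 80 mm high; a bystander, origin under its centre
- beaker: small glass beaker, 66 mm across, 85 mm high; a bystander, origin under its centre
- mortar: white porcelain bowl, 90 mm across, 50 mm high; a bystander, origin under its centre
- pocket_scale: flat grey pocket scale 110 x 70 x 16 mm without pins; a bystander, origin under its centre

How it is judged (in metres and radians):
On the way, in this order (a step that is already met when the one before it is completed fails the run):
1. the drawer is pulled out to within 5 mm of its end stop (value of joint drawer above 0.155 m), for 0.2 s.
2. the pan is lifted out of the drawer, its underside at least 70 mm above the table (height (world z) of pan above 0.07 m), for 0.1 s.
At the end, for the whole second after the job is handed in: The pan sits fully home on both pins and is released, at rest: underside within 3 mm of the carrier top, centre within 3 mm of the carrier middle, long side along the seat's y (either way round) within 4 degrees, level within 3 degrees. The drawer may be left as it is (z of pan in the frame of scale_seat between -0.003 and 0.003 m and horizontal distance between pan and scale_seat below 0.003 m and angle between the x axis of pan and the y axis of scale_seat, either way round below 0.07 rad and angle between pan's own z axis and vertical below 0.05 rad and linear speed of pan below 0.01 m/s and contact force between the fingers and pan below 0.1 N); the robot touches nothing.
It fails at once if the riser is dragged or pushed more than 8 mm from where it stood (distance of riser from where it was at the start of the episode above 0.008 m).
It fails at once if the drawer is jerked (faster than 0.3 m/s) (velocity of joint drawer above 0.3 m/s).
It fails at once if the pan is pressed on the balance with more than 35 N (contact force between pan and scale above 35 N).
It fails at once if the pan is tipped more than 35 degrees (angle between pan's own z axis and vertical above 0.61 rad).
It fails at once if the amber bottle, jar, beaker, porcelain bowl or pocket scale is moved more than 20 mm (distance of any of amber_bottle, jar, beaker, mortar, pocket_scale from where it was at the start of the episode above 0.02 m).
It also fails if it takes over 58 s, if anything falls off the work surface, if the arm or the gripper's body presses on something with over 40 N, if the wrist force passes 120 N, or if a joint passes its speed limit or range.

## Working session

There is one attempt and no reset: what is moved stays moved. The work goes in short steps, Python scripts to look and compute and a tool call to move; the robot and the scene stay as the last step left them, time stands still between calls to the robot, and variables do not carry over. Pictures are saved under pics/ and viewed, at most 10 in all, crops included, and the job is handed in when it is done.

Besides the shell and the picture viewer there is one more tool, called after "Call:" as name([rows], argument=value, ...), one row to a line, values as JSON. carry_out: Moves the arm, as the interface text tells. Its arguments: {"type":"object","properties":{"moves":{"type":"array"},"squeeze":{"type":"number"}},"required":["moves"]}

```bash
mkdir -p pics
cat > h.py <<'E'
import numpy as np, cv2
from bench import status, read_camera, camera_model, workorder, search_frame, manip
from scipy.spatial.transform import Rotation as R
def q2R(q): return R.from_quat([q[1],q[2],q[3],q[0]])
def ray(cm,u,v):
    K=np.array(cm["camera_matrix"],float); k=cm["k1"]
    d=np.array([(u-K[0,2])/K[0,0],(v-K[1,2])/K[1,1]]); s=d.copy()
    for _ in range(20): s=d/(1+k*(s@s))
    return np.array(cm["eye"]),np.array(cm["rotation"])@np.array([s[0],-s[1],-1])
def at(cm,u,v,z):
    e,d=ray(cm,u,v); return e+d*(z-e[2])/d[2]
def proj(cm,p):
    K=np.array(cm["camera_matrix"],float)
    c=np.array(cm["rotation"]).T@(np.array(p,float)-np.array(cm["eye"])); s=np.array([c[0],-c[1]])/-c[2]
    s=s*(1+cm["k1"]*(s@s)); return np.array([K[0,0]*s[0]+K[0,2],K[1,1]*s[1]+K[1,2]])
E
python3 - <<'E'
from h import *
np.set_printoptions(precision=1,suppress=True)
print(status.state(), manip.pinch_z)
for c in ["top","side","wrist"]:
    cm=camera_model(c); print(c,{k:np.round(v,3).tolist() for k,v in cm.items()})
    cv2.imwrite(f"pics/{c}1.png",read_camera(c))
    if c!="wrist":
        for n in ["riser","drawer_pull","scale","pan","amber_bottle","jar","beaker","mortar","pocket_scale"]:
            print(n,[(np.round(b["box"]).tolist(),round(b["conf"],2)) for b in search_frame(c,n)[:2]])
E
```

```text
{'clock': 0.0, 'joint_pos': array([ 1.2,  0.5,  1.3,  0. ,  1.3, -0.1]), 'dq': array([ 0.,  0., -0.,  0., -0., -0.]), 'tau': array([  0. , -87.9, -38.2,   0.1,   0.1,  -0. ]), 'eef_pos': array([146.5, 607.2, 213.3]), 'orientation': array([-0. ,  0.1,  1. , -0. ]), 'force': array([-0.5,  0.1,  0. ]), 'moment': array([-0. , -0.1,  0. ]), 'grip_force': 0.0, 'gripper_width': 1.0001055326161765} 18.8
top {'camera_matrix': [[497.007, 0.0, 278.907], [0.0, 497.007, 203.853], [0.0, 0.0, 1.0]], 'k1': -0.041, 'eye': [320.298, -20.417, 1542.654], 'rotation': [0.706, 0.064, -0.062, -0.702]}
riser [([156.0, 73.0, 283.0, 185.0], 0.9)]
drawer_pull [([130.0, 263.0, 156.0, 292.0], 0.62), ([228.0, 176.0, 231.0, 182.0], 0.38)]
scale [([349.0, 208.0, 391.0, 264.0], 0.79)]
pan []
amber_bottle [([356.0, 143.0, 380.0, 168.0], 0.85)]
jar [([328.0, 140.0, 346.0, 162.0], 0.74)]
beaker [([393.0, 168.0, 415.0, 196.0], 0.6), ([130.0, 260.0, 157.0, 289.0], 0.41)]
mortar [([130.0, 261.0, 156.0, 290.0], 0.76)]
pocket_scale [([292.0, 245.0, 317.0, 282.0], 0.93)]
side {'camera_matrix': [[399.741, 0.0, 278.943], [0.0, 399.741, 211.44], [0.0, 0.0, 1.0]], 'k1': -0.092, 'eye': [194.74, -773.489, 570.939], 'rotation': [0.832, 0.502, -0.113, -0.208]}
riser [([249.0, 126.0, 392.0, 233.0], 0.96)]
drawer_pull [([263.0, 176.0, 332.0, 229.0], 0.93)]
scale [([266.0, 292.0, 359.0, 367.0], 0.9), ([372.0, 238.0, 398.0, 274.0], 0.71)]
pan []
amber_bottle [([388.0, 236.0, 423.0, 297.0], 0.94), ([246.0, 129.0, 395.0, 232.0], 0.64)]
jar [([372.0, 237.0, 397.0, 276.0], 0.83)]
beaker [([393.0, 293.0, 434.0, 349.0], 0.68)]
mortar [([148.0, 185.0, 173.0, 209.0], 0.69)]
pocket_scale [([204.0, 274.0, 260.0, 305.0], 0.86)]
wrist {'camera_matrix': [[295.996, 0.0, 283.203], [0.0, 295.996, 209.279], [0.0, 0.0, 1.0]], 'k1': -0.031, 'eye': [78.576, 624.273, 385.995], 'rotation': [0.779, -0.099, -0.078, 0.614]}
```

```bash
sed -i 's/np.array(cm\["rotation"\])/q2R(cm["rotation"]).as_matrix()/g' h.py
python3 - <<'E'
from h import *
a=cv2.imread("pics/top1.png")[60:300,120:430]; cv2.imwrite("pics/top1c.png",cv2.resize(a,None,fx=2.5,fy=2.5,interpolation=cv2.INTER_CUBIC))
a=cv2.imread("pics/side1.png")[110:380,140:440]; cv2.imwrite("pics/side1c.png",cv2.resize(a,None,fx=2.2,fy=2.2,interpolation=cv2.INTER_CUBIC))
cm=camera_model("top")
np.set_printoptions(precision=1,suppress=True)
for n,u,v,z in [("scale",370,236,20),("bottle",368,155,70),("jar",337,151,40),("beaker",404,182,45),("mortar",143,276,25),("ps",304.5,263.5,8),("pull",229.5,179,50)]: print(n,at(cm,u,v,z))
for p in [(0,0,0),(500,0,0)]: print(proj(cm,p))
E
```

```text
scale [ 494.9 -296.2   20. ]
bottle [ 738.8 -287.6   70. ]
jar [ 759.6 -196.1   40. ]
beaker [ 660.3 -401.5   45. ]
mortar [367.9 396.4  25. ]
ps [410.3 -94.8   8. ]
pull [665.4 137.6  50. ]
[272.6 402.4]
[273.9 234.6]
```

View pics/top1c.png

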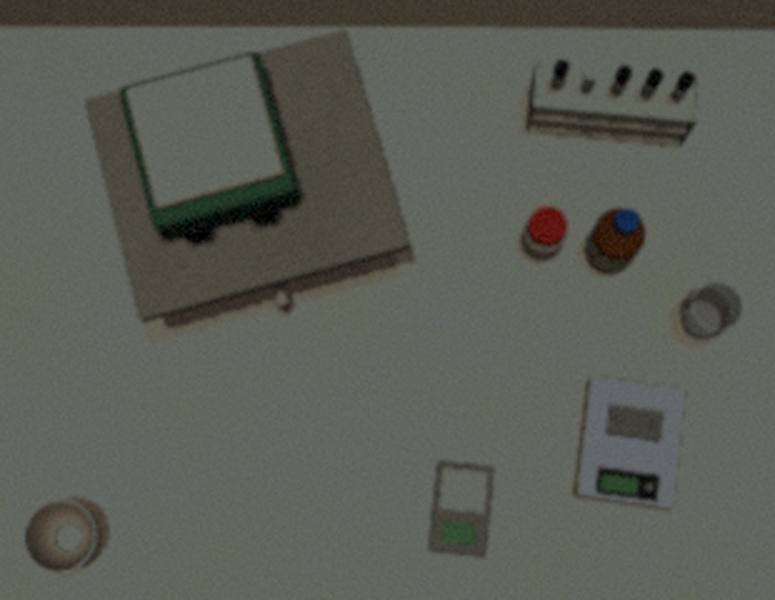

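View pics/side1c.png

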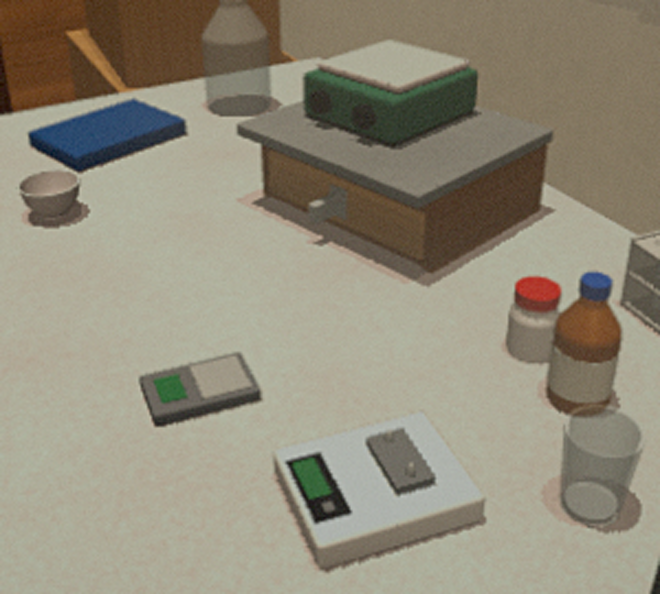

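The top view shows the riser board, with its front edge running from about crop (145,320) to (410,247) and the pull at (285,300). The balance is at (630,440) with its carrier at (634,422). The side view shows the pull at (325,207) and the carrier at (400,460).

Run:
```python
from h import *
np.set_printoptions(precision=1,suppress=True)
t=camera_model("top"); s=camera_model("side")
T=lambda u,v,z: at(t,120+u/2.5,60+v/2.5,z)
S=lambda u,v,z: at(s,140+u/2.2,110+v/2.2,z)
B=[T(u,v,123) for u,v in [(145,320),(410,247),(345,30),(87,100)]]
for b in B: print("board",b)
f=B[1]-B[0]; print("len",np.linalg.norm(f),"side",np.linalg.norm(B[2]-B[1]),"yaw",np.degrees(np.arctan2(f[0],-f[1])), np.degrees(np.arctan2(*(B[2]-B[1])[1::-1])))
print("mid", (B[0]+B[1])/2)
print("pull tip T",T(286,309,55),"S end",S(312,208,45))
C=[T(u,v,42) for u,v in [(608,404),(663,411),(660,440),(606,433)]]; print(*C,np.mean(C,0))
Cs=[S(u,v,42) for u,v in [(366,438),(397,429),(434,482),(404,492)]]; print(*Cs,np.mean(Cs,0))
print("pins",S(390,438,52),S(410,470,52))
W=[T(u,v,32) for u,v in [(590,380),(686,392),(670,508),(577,495)]]; print(*W,np.mean(W,0))
print(q2R(status.state()["orientation"]).as_matrix().round(3))
```

```text
board [620.8 280.1 123. ]
board [710.5 -29.6 123. ]
board [984.6  51.1 123. ]
board [893.  362.8 123. ]
len 322.42896289984645 side 285.6523815088321 yaw 16.163277789696778 16.400604039533857
mid [665.6 125.3 123. ]
pull tip T [649.9 121.7  55. ] S end [664.6 141.9  45. ]
[ 536.4 -272.6   42. ] [ 528.1 -339.6   42. ] [ 492.6 -334.9   42. ] [ 500.8 -269.3   42. ] [ 514.5 -304.1   42. ]
[ 502.3 -269.4   42. ] [ 532.5 -272.6   42. ] [ 524.1 -342.7   42. ] [ 496.3 -340.2   42. ] [ 513.8 -306.2   42. ]
pins [ 514.6 -288.9   52. ] [ 508.4 -329.9   52. ]
[ 567.6 -252.7   32. ] [ 553.3 -370.9   32. ] [ 410.9 -346.7   32. ] [ 426.2 -234.1   32. ] [ 489.5 -301.1   32. ]
[[-1.   0.2 -0. ]
 [ 0.2  1.  -0. ]
 [ 0.  -0.  -1. ]]
```

```bash
cat >> h.py <<'E'
RX=np.array([.960,.281,0]); RY=np.array([-.281,.960,0]); Z=np.array([0,0,1.])
def Rlean(th,fwd=RX):
    y=np.cross(Z,fwd); z=np.sin(th)*fwd-np.cos(th)*Z; return np.c_[np.cross(y,z),y,z]
def plan(p0,R0,p1,R1,N=None):
    w=R.from_matrix(R0.T@R1).as_rotvec(); d=R0.T@(np.array(p1)-p0)
    if N is None: N=int(max(np.ceil(np.linalg.norm(w)/.14),np.ceil(np.linalg.norm(d)/45),1))
    Rs=R.from_rotvec(w/N).as_matrix(); A=sum(np.linalg.matrix_power(Rs,k) for k in range(N)); t=np.linalg.solve(A,d)
    P=np.array(p0,float);Q=R0.copy();path=[]
    for k in range(N): P=P+Q@t;Q=Q@Rs;path.append(P.copy())
    print("N",N,"xyz",t.round(1).tolist(),"rot",(w/N).round(4).tolist()); print(np.round(path).tolist()[:: max(1,N//6)])
def cur():
    s=status.state(); return np.array(s["eef_pos"]),q2R(s["orientation"]).as_matrix()
E
python3 - <<'E'
from h import *
p,Q=cur(); R1=Rlean(.9); G=np.array([671.4,127,45]); T1=G+R1[:,2]*(18.8-110)
print(T1,R1); plan(p,Q,T1,R1); plan(p,Q,T1,R1,20)
E
```

```text
[602.81816241 106.92552462 101.69082911] [[-0.59674557 -0.281       0.75199383]
 [-0.1746724   0.96        0.22011486]
 [-0.78376636  0.         -0.62160997]]
N 16 xyz [-24.5, -32.3, 17.5] rot [-0.0147, -0.0549, -0.0303]
[[163.0, 570.0, 196.0], [202.0, 498.0, 164.0], [248.0, 428.0, 137.0], [302.0, 361.0, 115.0], [361.0, 297.0, 99.0], [426.0, 238.0, 90.0], [495.0, 182.0, 89.0], [566.0, 131.0, 95.0]]
N 20 xyz [-19.5, -25.9, 14.1] rot [-0.0117, -0.044, -0.0243]
[[159.0, 578.0, 200.0], [206.0, 491.0, 161.0], [263.0, 407.0, 130.0], [331.0, 329.0, 106.0], [406.0, 255.0, 92.0], [487.0, 188.0, 89.0], [574.0, 126.0, 97.0]]
```

Call:
carry_out([
  {"jaw":-1,"xyz":[-24.5,-32.3,17.5],"rotation":[-0.0147,-0.0549,-0.0303]},
  {"jaw":-1,"xyz":[-24.5,-32.3,17.5],"rotation":[-0.0147,-0.0549,-0.0303]},
  {"jaw":-1,"xyz":[-24.5,-32.3,17.5],"rotation":[-0.0147,-0.0549,-0.0303]},
  {"jaw":-1,"xyz":[-24.5,-32.3,17.5],"rotation":[-0.0147,-0.0549,-0.0303]},
  {"jaw":-1,"xyz":[-24.5,-32.3,17.5],"rotation":[-0.0147,-0.0549,-0.0303]},
], squeeze=12)

```text
clock: 1.55
eef_pos: [248.1, 426.7, 136.7]
orientation: [0.141, 0.04, 0.989, 0.021]
force: [2.4, 0.5, -0.8]
gripper_width: 1.002
grip_force: 0.0
```

Call:
carry_out([
  {"jaw":-1,"xyz":[-24.5,-32.3,17.5],"rotation":[-0.0147,-0.0549,-0.0303]},
  {"jaw":-1,"xyz":[-24.5,-32.3,17.5],"rotation":[-0.0147,-0.0549,-0.0303]},
  {"jaw":-1,"xyz":[-24.5,-32.3,17.5],"rotation":[-0.0147,-0.0549,-0.0303]},
  {"jaw":-1,"xyz":[-24.5,-32.3,17.5],"rotation":[-0.0147,-0.0549,-0.0303]},
  {"jaw":-1,"xyz":[-24.5,-32.3,17.5],"rotation":[-0.0147,-0.0549,-0.0303]},
])

```text
clock: 2.05
eef_pos: [379.6, 289.5, 111.8]
orientation: [0.255, -0.021, 0.966, 0.032]
force: [14.0, -2.8, 6.7]
gripper_width: 0.999
grip_force: 0.0
```

Call:
carry_out([
  {"jaw":-1,"xyz":[-24.5,-32.3,17.5],"rotation":[-0.0147,-0.0549,-0.0303]},
  {"jaw":-1,"xyz":[-24.5,-32.3,17.5],"rotation":[-0.0147,-0.0549,-0.0303]},
  {"jaw":-1,"xyz":[-24.5,-32.3,17.5],"rotation":[-0.0147,-0.0549,-0.0303]},
  {"jaw":-1,"xyz":[0,0,0],"rotation":[0,0,0]},
])

```text
clock: 2.45
eef_pos: [496.2, 211.2, 153.7]
orientation: [0.302, -0.066, 0.95, 0.03]
force: [-0.7, 0.7, -0.1]
gripper_width: 1.001
grip_force: 0.0
```

Run:
```python
from h import *
p,Q=cur(); cm=camera_model("wrist"); im=read_camera("wrist"); cv2.imwrite("pics/w2.png",im)
for n in ["drawer_pull","riser"]: print(n,[(np.round(b["box"]).tolist(),round(b["conf"],2)) for b in search_frame("wrist",n)[:2]])
f=np.array([704,136.5,0])
for o,z in [(50,59),(50,31),(0,59),(0,31)]: print(proj(cm,f-o*RX+z*Z).round())
print(status.state()["joint_pos"].round(2)); print(Q.round(3)); R1=Rlean(.9); plan(p,Q,np.array([602.8,106.9,101.7]),R1)
```

```text
drawer_pull [([138.0, 235.0, 317.0, 266.0], 0.93), ([506.0, 0.0, 560.0, 87.0], 0.68)]
riser [([136.0, 225.0, 341.0, 336.0], 0.59)]
[190. 248.]
[194. 229.]
[204. 268.]
[207. 250.]
[ 0.38  0.34  2.15 -1.22  0.12 -0.15]
[[-0.809 -0.144  0.57 ]
 [-0.107  0.989  0.097]
 [-0.578  0.018 -0.816]]
N 4 xyz [-7.5, -31.0, 23.4] rot [-0.021, -0.0704, -0.0286]
[[520.0, 184.0, 138.0], [546.0, 157.0, 125.0], [574.0, 131.0, 112.0], [603.0, 107.0, 102.0]]
```

View pics/w2.png

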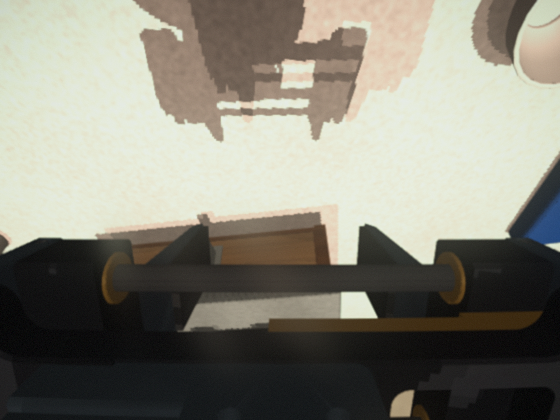

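The wrist view shows the pull at about (204,222) in front of the drawer, matching the prediction. Joints 4 and 5 sit at their limits here, so I'll fit the arm's kinematics to choose a feasible lean.

Run:
```python
from h import *
import itertools
np.set_printoptions(precision=4,suppress=True)
s=status.state(); q0=np.array([1.238,.494,1.345,0,1.302,-.096]); q1=np.array(s["joint_pos"])
p1=np.array(s["eef_pos"]);R1=q2R(s["orientation"]).as_matrix(); p0=np.array([146.616,607.561,213.915])
print(q1,p1,s["orientation"])
rz=lambda a:R.from_euler('z',a).as_matrix(); ry=lambda a:R.from_euler('y',a).as_matrix()
for s4,s6,off in itertools.product([1,-1],[1,-1],[0,np.pi/2,-np.pi/2,np.pi]):
    f=lambda q:rz(q[0])@ry(q[1]+q[2])@rz(s4*q[3])@ry(q[4])@rz(s6*q[5]+off)
    e1=np.linalg.norm(R.from_matrix(f(q1).T@R1).as_rotvec())
    if e1<.3:
        print(s4,s6,off,e1)
        A=[];b=[]
        for q,p in [(q0,p0),(q1,p1)]:
            B=rz(q[0]);F=B@ry(q[1]);E=B@ry(q[1]+q[2]);W=f(q)
            A.append(np.c_[Z,F[:,2],E[:,2],W[:,2],B[:,1]]);b.append(p)
        x,res,rk,sv=np.linalg.lstsq(np.vstack(A),np.hstack(b),rcond=None); print(x,res,sv, np.vstack(A)@x-np.hstack(b))
```

```text
[ 0.3753  0.3428  2.1542 -1.2232  0.1187 -0.1528] [491.5562 215.5125 152.0611] [ 0.2999 -0.0683  0.951   0.0327]
1 1 1.5707963267948966 3.722638403504741e-16
[-159.1507  749.5152  275.3306  213.6732   52.016 ] [128.6479] [2.4512 1.4157 1.3179 0.4885 0.1088] [ 7.0939 -3.6431  0.2042 -1.382   7.941  -0.2042]
```

```bash
cat >> h.py <<'E'
import json,os
def log():
    s=status.state(); open("log.txt","a").write(json.dumps([np.array(s["joint_pos"]).tolist(),np.array(s["eef_pos"]).tolist()])+"\n"); return s
rz=lambda a:R.from_euler('z',a).as_matrix(); ry=lambda a:R.from_euler('y',a).as_matrix()
def fkR(q): return rz(q[0])@ry(q[1]+q[2])@rz(q[3])@ry(q[4])@rz(q[5]+np.pi/2)
E
python3 - <<'E'
from h import *
log(); open("log.txt","a").write(json.dumps([[1.238,.494,1.345,0,1.302,-.096],[146.616,607.561,213.915]])+"\n")
p,Q=cur(); plan(p,Q,[580,105,130],Rlean(.35),5)
E
```

```text
N 5 xyz [-9.2, -25.3, 9.9] rot [-0.0087, 0.0527, -0.0259]
[[508.0, 193.0, 149.0], [526.0, 170.0, 145.0], [543.0, 148.0, 140.0], [562.0, 126.0, 136.0], [580.0, 105.0, 130.0]]
```

Call:
carry_out([
  {"jaw":-1,"xyz":[-9,-25,10],"rotation":[-0.009,0.053,-0.026]},
  {"jaw":-1,"xyz":[-9,-25,10],"rotation":[-0.009,0.053,-0.026]},
  {"jaw":-1,"xyz":[-9,-25,10],"rotation":[-0.009,0.053,-0.026]},
  {"jaw":-1,"xyz":[-9,-25,10],"rotation":[-0.009,0.053,-0.026]},
  {"jaw":-1,"xyz":[-9,-25,10],"rotation":[-0.009,0.053,-0.026]},
])

```text
clock: 3.1
eef_pos: [517.9, 167.4, 144.2]
orientation: [0.258, -0.085, 0.962, 0.008]
force: [0.4, 0.1, -0.5]
gripper_width: 1.004
grip_force: 0.0
```

```bash
cat > fit.py <<'E'
from h import *
def rows(q):
    B=rz(q[0]);F=B@ry(q[1]);E=B@ry(q[1]+q[2]);E4=E@rz(q[3]);W=E4@ry(q[4]);T=fkR(q)
    return np.c_[Z,B[:,0],B[:,1],F[:,0],F[:,2],E[:,0],E[:,2],E4[:,0],E4[:,1],W[:,0],W[:,2],T[:,0],T[:,1]]
D=[json.loads(l) for l in open("log.txt")]
def fit(cols):
    A=np.vstack([rows(q)[:,cols] for q,_ in D]);b=np.hstack([p for _,p in D])
    x=np.linalg.lstsq(A,b,rcond=None)[0]; return x,np.abs(A@x-b).max()
if __name__=="__main__":
    s=log(); D.append([s["joint_pos"],s["eef_pos"]]); np.set_printoptions(precision=3,suppress=True)
    print(s["joint_pos"],s["eef_pos"])
    for c in ([0,2,4,6,10],[0,1,2,4,6,10],[0,2,4,5,6,10],[0,2,4,6,9,10],[0,1,2,4,5,6,10]): print(c,*fit(c))
E
python3 fit.py; python3 -c "
from h import *
p,Q=cur(); print(p,Q)"
```

```text
[ 0.244  0.35   2.075 -0.31   0.207 -1.215] [517.873 167.423 144.18 ]
[0, 2, 4, 6, 10] [-147.228   51.664  737.805  280.799  214.16 ] 7.42498704622696
[0, 1, 2, 4, 6, 10] [-305.447 -261.12    60.159 1110.559  369.763  360.512] 2.1527613410180777
[0, 2, 4, 5, 6, 10] [263.494  59.839 593.664 119.28  385.83  355.   ] 0.08476714243548145
[0, 2, 4, 6, 9, 10] [-193.147   57.078  780.177  276.218   14.262  206.529] 3.936401777679862
[0, 1, 2, 4, 5, 6, 10] [254.698  -4.303  59.856 601.979 117.483 385.713 355.29 ] 0.07705253288409608
[517.87261011 167.42312721 144.18009736] [[-0.85250244 -0.16665028  0.49544655]
 [-0.15863861  0.9855989   0.05855432]
 [-0.49806966 -0.02867925 -0.86666263]]
```

```bash
cat >> h.py <<'E'
from scipy.optimize import least_squares
LO=np.array([-2.91,-.82,.22,-1.22,.12,-3.08]);HI=np.array([2.91,2.16,2.67,4.37,2.79,3.08])
def fk(q):
    B=rz(q[0]);F=B@ry(q[1]);E=B@ry(q[1]+q[2]);W=fkR(q)
    return 263.49*Z+59.84*B[:,1]+593.66*F[:,2]+119.28*E[:,0]+385.83*E[:,2]+355*W[:,2],W
def ik(p,Rt,seed=None):
    f=lambda q:np.r_[(fk(q)[0]-p)/100,R.from_matrix(Rt.T@fk(q)[1]).as_rotvec()*2]
    best=None
    for s in ([seed] if seed is not None else [])+[np.array([.2,.7,1.2,a,b,c]) for a in (0,.5) for b in (.4,1.2) for c in(-1.5,1.5)]:
        r=least_squares(f,np.clip(s,LO+.01,HI-.01),bounds=(LO+.005,HI-.005))
        if best is None or r.cost<best.cost-1e-9: best=r
        if best.cost<1e-8: break
    return best.x,np.sqrt(2*best.cost)
E
python3 - <<'E'
from h import *
np.set_printoptions(precision=2,suppress=True)
for out in (34,40):
  for th in (.6,.7,.75,.8,.9):
    Rt=Rlean(th); G=np.array([704,136.5,45])-out*RX
    for o in (0,60,-1):
        T=G-o*RX+18.8*Rt[:,2] if o>=0 else G-60*Rt[:,2]
        q,e=ik(T,Rt); print(out,th,o,q,round(e,3))
E
```

```text
34 0.6 0 [0.03 0.71 1.87 1.75 0.15 2.74] 0.0
34 0.6 60 [-0.01  0.69  2.02  2.29  0.22  2.17] 0.0
34 0.6 -1 [ 0.    0.55  1.95  1.23  0.17 -3.03] 0.0
34 0.7 0 [0.01 0.74 1.94 2.48 0.28 2.01] 0.0
34 0.7 60 [-0.03  0.73  2.09  2.62  0.4   1.82] 0.0
34 0.7 -1 [-0.02  0.59  2.04  2.27  0.26  2.19] 0.0
34 0.75 0 [0.01 0.76 1.98 2.61 0.38 1.87] 0.0
34 0.75 60 [-0.04  0.76  2.12  2.69  0.51  1.74] 0.0
34 0.75 -1 [-0.03  0.61  2.09  2.49  0.36  1.96] 0.0
34 0.8 0 [-0.    0.79  2.01  2.68  0.47  1.78] 0.0
34 0.8 60 [-0.05  0.79  2.16  2.73  0.62  1.68] 0.0
34 0.8 -1 [-0.04  0.65  2.13  2.6   0.47  1.83] 0.0
34 0.9 0 [-0.02  0.85  2.06  2.76  0.68  1.68] 0.0
34 0.9 60 [-0.07  0.87  2.21  2.77  0.84  1.6 ] 0.0
34 0.9 -1 [-0.07  0.73  2.21  2.72  0.72  1.67] 0.0
40 0.6 0 [0.02 0.71 1.89 1.82 0.15 2.67] 0.0
40 0.6 60 [-0.01  0.68  2.03  2.32  0.23  2.13] 0.0
40 0.6 -1 [-0.    0.55  1.96  1.27  0.17 -3.07] 0.002
40 0.7 0 [0.01 0.74 1.96 2.5  0.29 1.98] 0.0
40 0.7 60 [-0.03  0.73  2.11  2.63  0.42  1.8 ] 0.0
40 0.7 -1 [-0.02  0.59  2.06  2.3   0.26  2.16] 0.0
40 0.75 0 [0.   0.76 1.99 2.62 0.39 1.85] 0.0
40 0.75 60 [-0.04  0.76  2.14  2.69  0.52  1.73] 0.0
40 0.75 -1 [-0.04  0.61  2.1   2.5   0.37  1.94] 0.0
40 0.8 0 [-0.01  0.79  2.02  2.69  0.49  1.77] 0.0
40 0.8 60 [-0.05  0.79  2.17  2.73  0.63  1.67] 0.0
40 0.8 -1 [-0.05  0.65  2.15  2.61  0.48  1.81] 0.0
40 0.9 0 [-0.02  0.85  2.08  2.76  0.7   1.67] 0.0
40 0.9 60 [-0.07  0.87  2.23  2.77  0.86  1.59] 0.0
40 0.9 -1 [-0.07  0.73  2.23  2.72  0.73  1.67] 0.0
```

```bash
cat >> h.py <<'E'
def track(q,t,w,N):
    "simulate N identical rows from joints q"
    P,Q=fk(q); Rs=R.from_rotvec(w).as_matrix(); out=[]
    for k in range(N):
        P=P+Q@t;Q=Q@Rs; qn,e=ik(P,Q,q); out.append((np.round(qn,2),round(e,4),round(np.abs(qn-q).max(),2),P.round())); q=qn
    for o in out[::max(1,N//6)]+[out[-1]]: print(*o)
    print("max dq",max(o[2] for o in out)); return q
def plan2(q,p1,R1,N):
    p0,R0=fk(q); w=R.from_matrix(R0.T@R1).as_rotvec(); d=R0.T@(np.array(p1)-p0); Rs=R.from_rotvec(w/N).as_matrix()
    t=np.linalg.solve(sum(np.linalg.matrix_power(Rs,k) for k in range(N)),d); print("ROW",N,t.round(1).tolist(),(w/N).round(4).tolist())
    return track(q,t,w/N,N)
E
python3 - <<'E'
from h import *
np.set_printoptions(precision=2,suppress=True)
F=np.array([[-1,0,0],[0,-1,0],[0,0,1.]])
R1=Rlean(.9)@F; G=np.array([704,136.5,45])-34*RX
q=None
for o in (0,60,120,180):
    q,e=ik(G-o*RX+18.8*R1[:,2],R1,np.array([-.07,.8,2.2,2.7,.7,-1.47]) if q is None else q); print(o,q,round(e,4))
s=status.state(); q=np.array(s["joint_pos"])
for V in ([.2,.15,2.0,.05,.5,-1.3],):
    V1=np.array(V); V2=V1.copy(); V2[3]=2.7
    q=plan2(q,*fk(V1),6); q=plan2(q,*fk(V2),20)
    q=plan2(q,G-80*R1[:,2],R1,8)
E
```

```text
0 [-0.02  0.85  2.06  2.76  0.68 -1.46] 0.0
60 [-0.07  0.87  2.21  2.77  0.84 -1.54] 0.0
120 [-0.13  0.94  2.37  2.76  1.05 -1.65] 0.0
180 [-0.24  1.09  2.55  2.73  1.35 -1.82] 0.0
ROW 6 [-2.6, 1.4, -14.2] [-0.0099, 0.0065, 0.0501]
[ 0.24  0.31  2.06 -0.2   0.25 -1.28] 0.0 0.11 [513. 168. 158.]
[ 0.23  0.28  2.05 -0.12  0.3  -1.31] 0.0 0.08 [508. 169. 171.]
[ 0.23  0.25  2.04 -0.07  0.35 -1.32] 0.0 0.06 [503. 170. 185.]
[ 0.22  0.21  2.03 -0.02  0.4  -1.32] 0.0 0.05 [499. 170. 199.]
[ 0.21  0.18  2.01  0.02  0.45 -1.31] 0.0 0.05 [494. 170. 213.]
[ 0.2   0.15  2.    0.05  0.5  -1.3 ] 0.0 0.05 [490. 169. 227.]
[ 0.2   0.15  2.    0.05  0.5  -1.3 ] 0.0 0.05 [490. 169. 227.]
max dq 0.11
ROW 20 [4.8, 22.0, -0.7] [-0.0612, 0.017, 0.1163]
[ 0.2   0.15  2.    0.18  0.5  -1.3 ] 0.0 0.13 [487. 191. 229.]
[ 0.2   0.15  2.    0.58  0.5  -1.3 ] 0.0 0.13 [488. 255. 250.]
[ 0.2   0.15  2.    0.98  0.5  -1.3 ] 0.0 0.13 [504. 307. 289.]
[ 0.2   0.15  2.    1.37  0.5  -1.3 ] 0.0 0.13 [532. 339. 341.]
[ 0.2   0.15  2.    1.77  0.5  -1.3 ] 0.0 0.13 [568. 346. 397.]
[ 0.2   0.15  2.    2.17  0.5  -1.3 ] 0.0 0.13 [607. 327. 449.]
[ 0.2   0.15  2.    2.57  0.5  -1.3 ] 0.0 0.13 [641. 285. 489.]
[ 0.2   0.15  2.    2.7   0.5  -1.3 ] 0.0 0.13 [651. 267. 498.]
max dq 0.13
ROW 8 [-52.7, 14.5, 7.0] [-0.011, -0.0697, 0.0179]
[ 0.17  0.21  2.03  2.69  0.52 -1.29] 0.0 0.06 [660. 250. 446.]
[ 0.13  0.27  2.06  2.68  0.54 -1.3 ] 0.0 0.06 [665. 231. 394.]
[ 0.1   0.33  2.09  2.67  0.57 -1.31] 0.0 0.06 [665. 212. 343.]
[ 0.06  0.4   2.12  2.67  0.6  -1.32] 0.0 0.07 [662. 193. 291.]
[ 0.03  0.47  2.15  2.67  0.62 -1.35] 0.0 0.07 [655. 172. 241.]
[-0.01  0.54  2.18  2.68  0.65 -1.38] 0.0 0.07 [644. 152. 191.]
[-0.04  0.62  2.22  2.69  0.69 -1.42] 0.0 0.08 [630. 131. 142.]
[-0.08  0.7   2.25  2.7   0.72 -1.47] 0.0 0.08 [611. 109.  95.]
[-0.08  0.7   2.25  2.7   0.72 -1.47] 0.0 0.08 [611. 109.  95.]
max dq 0.08
```

Call:
carry_out([
  {"jaw":-1,"xyz":[-2.6,1.4,-14.2],"rotation":[-0.01,0.0065,0.05]},
  {"jaw":-1,"xyz":[-2.6,1.4,-14.2],"rotation":[-0.01,0.0065,0.05]},
  {"jaw":-1,"xyz":[-2.6,1.4,-14.2],"rotation":[-0.01,0.0065,0.05]},
  {"jaw":-1,"xyz":[-2.6,1.4,-14.2],"rotation":[-0.01,0.0065,0.05]},
  {"jaw":-1,"xyz":[-2.6,1.4,-14.2],"rotation":[-0.01,0.0065,0.05]},
])

```text
clock: 3.6
eef_pos: [494.1, 169.9, 213.3]
orientation: [0.238, 0.031, 0.969, 0.063]
force: [-0.1, -0.5, -0.1]
gripper_width: 0.999
grip_force: 0.0
```

Call:
carry_out([
  {"jaw":-1,"xyz":[-2.6,1.4,-14.2],"rotation":[-0.01,0.0065,0.05]},
  {"jaw":-1,"xyz":[4.8,22,-0.7],"rotation":[-0.0612,0.017,0.1163]},
  {"jaw":-1,"xyz":[4.8,22,-0.7],"rotation":[-0.0612,0.017,0.1163]},
  {"jaw":-1,"xyz":[4.8,22,-0.7],"rotation":[-0.0612,0.017,0.1163]},
  {"jaw":-1,"xyz":[4.8,22,-0.7],"rotation":[-0.0612,0.017,0.1163]},
])

```text
clock: 4.1
eef_pos: [487.8, 256.3, 249.9]
orientation: [0.181, 0.245, 0.92, 0.245]
force: [-0.1, -1.3, -0.1]
gripper_width: 1.0
grip_force: 0.0
```

Run:
```python
from h import *
np.set_printoptions(precision=2,suppress=True)
s=log(); q=np.array(s["joint_pos"]); print(q,s["eef_pos"],fk(q)[0])
V2=np.array([.2,.15,2.0,2.7,.5,-1.3]); q=plan2(q,*fk(V2),15)
```

```text
[ 0.2   0.15  2.    0.58  0.5  -1.3 ] [487.84 256.28 249.91] [488.81 257.36 249.86]
ROW 15 [4.9, 23.4, -0.9] [-0.065, 0.0181, 0.1237]
[ 0.2   0.15  2.    0.73  0.5  -1.3 ] 0.0 0.14 [493. 278. 262.]
[ 0.2   0.15  2.    1.01  0.5  -1.3 ] 0.0 0.14 [506. 312. 293.]
[ 0.2   0.15  2.    1.29  0.5  -1.3 ] 0.0 0.14 [526. 335. 330.]
[ 0.2   0.15  2.    1.57  0.5  -1.3 ] 0.0 0.14 [550. 347. 369.]
[ 0.2   0.15  2.    1.86  0.5  -1.3 ] 0.0 0.14 [577. 345. 409.]
[ 0.2   0.15  2.    2.14  0.5  -1.3 ] 0.0 0.14 [604. 330. 445.]
[ 0.2   0.15  2.    2.42  0.5  -1.3 ] 0.0 0.14 [629. 304. 476.]
[ 0.2   0.15  2.    2.7   0.5  -1.3 ] 0.0 0.14 [651. 267. 498.]
[ 0.2   0.15  2.    2.7   0.5  -1.3 ] 0.0 0.14 [651. 267. 498.]
max dq 0.14
```

Tracking works exactly; continue the roll (15 rows).

Call:
carry_out([
  {"jaw":-1,"xyz":[4.9,23.4,-0.9],"rotation":[-0.065,0.0181,0.1237]},
  {"jaw":-1,"xyz":[4.9,23.4,-0.9],"rotation":[-0.065,0.0181,0.1237]},
  {"jaw":-1,"xyz":[4.9,23.4,-0.9],"rotation":[-0.065,0.0181,0.1237]},
  {"jaw":-1,"xyz":[4.9,23.4,-0.9],"rotation":[-0.065,0.0181,0.1237]},
  {"jaw":-1,"xyz":[4.9,23.4,-0.9],"rotation":[-0.065,0.0181,0.1237]},
])

```text
clock: 4.6
eef_pos: [524.7, 334.2, 329.3]
orientation: [0.094, 0.469, 0.759, 0.442]
force: [-0.5, -0.1, 1.2]
gripper_width: 1.0
grip_force: 0.0
```

Call:
carry_out([
  {"jaw":-1,"xyz":[4.9,23.4,-0.9],"rotation":[-0.065,0.0181,0.1237]},
  {"jaw":-1,"xyz":[4.9,23.4,-0.9],"rotation":[-0.065,0.0181,0.1237]},
  {"jaw":-1,"xyz":[4.9,23.4,-0.9],"rotation":[-0.065,0.0181,0.1237]},
  {"jaw":-1,"xyz":[4.9,23.4,-0.9],"rotation":[-0.065,0.0181,0.1237]},
  {"jaw":-1,"xyz":[4.9,23.4,-0.9],"rotation":[-0.065,0.0181,0.1237]},
])

```text
clock: 5.1
eef_pos: [589.0, 338.3, 427.4]
orientation: [-0.005, 0.635, 0.504, 0.585]
force: [1.0, 1.0, 1.0]
gripper_width: 0.999
grip_force: 0.0
```

Call:
carry_out([
  {"jaw":-1,"xyz":[4.9,23.4,-0.9],"rotation":[-0.065,0.0181,0.1237]},
  {"jaw":-1,"xyz":[4.9,23.4,-0.9],"rotation":[-0.065,0.0181,0.1237]},
  {"jaw":-1,"xyz":[4.9,23.4,-0.9],"rotation":[-0.065,0.0181,0.1237]},
  {"jaw":-1,"xyz":[4.9,23.4,-0.9],"rotation":[-0.065,0.0181,0.1237]},
  {"jaw":-1,"xyz":[4.9,23.4,-0.9],"rotation":[-0.065,0.0181,0.1237]},
])

```text
clock: 5.6
eef_pos: [649.9, 266.6, 497.3]
orientation: [-0.103, 0.724, 0.187, 0.656]
force: [0.6, 0.1, 0.5]
gripper_width: 1.0
grip_force: 0.0
```

Run:
```python
from h import *
np.set_printoptions(precision=2,suppress=True)
s=log(); q=np.array(s["joint_pos"]); print(q,s["eef_pos"],fk(q)[0])
F=np.array([[-1,0,0],[0,-1,0],[0,0,1.]]); R1=Rlean(.9)@F; G=np.array([704,136.5,45])-34*RX
q=plan2(q,G-130*R1[:,2],R1,10)
```

```text
[ 0.2   0.15  2.    2.69  0.5  -1.29] [649.93 266.56 497.3 ] [651.99 267.71 498.87]
ROW 10 [-40.7, 11.5, 1.1] [-0.0089, -0.0557, 0.0143]
[ 0.17  0.18  2.03  2.67  0.51 -1.28] 0.0 0.04 [655. 252. 460.]
[ 0.14  0.22  2.06  2.66  0.53 -1.28] 0.0 0.04 [655. 236. 420.]
[ 0.11  0.26  2.09  2.65  0.54 -1.28] 0.0 0.04 [653. 220. 381.]
[ 0.08  0.3   2.12  2.64  0.56 -1.28] 0.0 0.04 [649. 203. 343.]
[ 0.05  0.35  2.16  2.63  0.58 -1.29] 0.0 0.04 [642. 186. 305.]
[ 0.02  0.39  2.19  2.63  0.61 -1.31] 0.0 0.05 [633. 169. 267.]
[-0.02  0.44  2.22  2.63  0.63 -1.34] 0.0 0.05 [621. 152. 230.]
[-0.05  0.5   2.26  2.63  0.66 -1.37] 0.0 0.05 [608. 134. 195.]
[-0.09  0.55  2.29  2.64  0.69 -1.41] 0.0 0.06 [592. 116. 160.]
[-0.13  0.62  2.33  2.64  0.72 -1.45] 0.0 0.06 [574.  98. 126.]
[-0.13  0.62  2.33  2.64  0.72 -1.45] 0.0 0.06 [574.  98. 126.]
max dq 0.06
```

Call:
carry_out([
  {"jaw":-1,"xyz":[-40.7,11.5,1.1],"rotation":[-0.0089,-0.0557,0.0143]},
  {"jaw":-1,"xyz":[-40.7,11.5,1.1],"rotation":[-0.0089,-0.0557,0.0143]},
  {"jaw":-1,"xyz":[-40.7,11.5,1.1],"rotation":[-0.0089,-0.0557,0.0143]},
  {"jaw":-1,"xyz":[-40.7,11.5,1.1],"rotation":[-0.0089,-0.0557,0.0143]},
  {"jaw":-1,"xyz":[-40.7,11.5,1.1],"rotation":[-0.0089,-0.0557,0.0143]},
])

```text
clock: 6.1
eef_pos: [640.2, 184.1, 302.1]
orientation: [-0.082, 0.816, 0.162, 0.548]
force: [0.4, 0.7, -0.4]
gripper_width: 1.001
grip_force: 0.0
```

Call:
carry_out([
  {"jaw":-1,"xyz":[-40.7,11.5,1.1],"rotation":[-0.0089,-0.0557,0.0143]},
  {"jaw":-1,"xyz":[-40.7,11.5,1.1],"rotation":[-0.0089,-0.0557,0.0143]},
  {"jaw":-1,"xyz":[-40.7,11.5,1.1],"rotation":[-0.0089,-0.0557,0.0143]},
  {"jaw":-1,"xyz":[-40.7,11.5,1.1],"rotation":[-0.0089,-0.0557,0.0143]},
  {"jaw":-1,"xyz":[-40.7,11.5,1.1],"rotation":[-0.0089,-0.0557,0.0143]},
])

```text
clock: 6.6
eef_pos: [572.5, 94.9, 123.9]
orientation: [-0.06, 0.891, 0.13, 0.43]
force: [0.7, 0.6, 0.0]
gripper_width: 1.0
grip_force: 0.0
```

Call:
carry_out([
  {"jaw":-1,"xyz":[0,0,0],"rotation":[0,0,0]},
])

```text
clock: 6.7
eef_pos: [571.2, 94.0, 121.7]
orientation: [-0.06, 0.893, 0.129, 0.428]
force: [0.6, -0.2, 0.1]
gripper_width: 1.002
grip_force: 0.0
```

Run:
```python
from h import *
np.set_printoptions(precision=2,suppress=True)
s=log(); q=np.array(s["joint_pos"]); print(q,s["eef_pos"],fk(q)[0])
cm=camera_model("wrist"); cv2.imwrite("pics/w3.png",read_camera("wrist")); f=np.array([704,136.5,0])
for o,z,y in [(50,59,7),(50,59,-7),(0,59,0),(50,31,0),(0,76,132),(0,76,-132)]: print(o,z,proj(cm,f-o*RX+z*Z+y*RY).round())
```

```text
[-0.14  0.62  2.34  2.64  0.73 -1.46] [571.15  94.   121.71] [570.05  95.15 122.91]
50 59 [272. 201.]
50 59 [287. 201.]
0 59 [280. 165.]
50 31 [280. 218.]
0 76 [152. 153.]
0 76 [407. 153.]
```

View pics/w3.png

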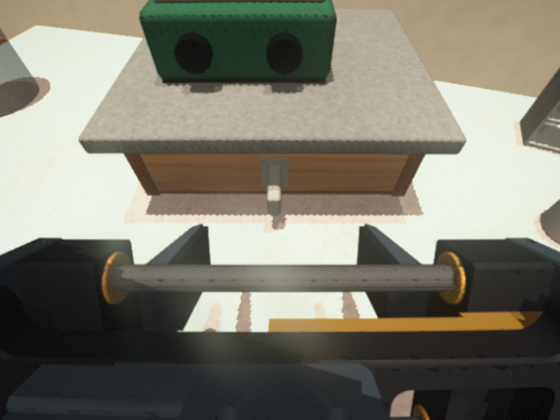

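The pull's front end shows at about (267–281, 195–213). The board's lower front corners are near (92,150) and (460,150). I'll refine the pull's position from these.

Run:
```python
from h import *
np.set_printoptions(precision=1,suppress=True)
cm=camera_model("wrist"); im=cv2.imread("pics/w3.png"); g=cv2.cvtColor(im,cv2.COLOR_BGR2GRAY).astype(int)
print(g[170:224:2,274]); print(g[204,256:292]); 
for c in (120,180,230,320,380,430): print(c,g[136:162,c])
print(g[148,84:100],g[148,452:470])
a,b=at(cm,274,213,31),at(cm,274,195,59); print(a,b)
l,r=at(cm,91,151,105),at(cm,461,150,105); print(l,r,np.linalg.norm(l-r),(l+r)/2,np.degrees(np.arctan2((r-l)[0],-(r-l)[1])))
```

```text
[ 95  95  95  95  96  98  97 106 183 192 217 219 219 220 213 164 110 108
 105 104 106 107 109 126 132 132 131]
[125 125 126 126 127 124 126 124 126 128 119 105 104 109 109 107 104 108
 108 107 107 104 102  94  99 115 126 126 126 126 124 123 125 125 122 125]
120 [176 175 169 153 128 100  90  91  93  92  92  90  90  90  86  84 107 177
 231 240 239 239 239 239 239 239]
180 [175 163 156 134 110  90  85  82  83  81  76  79  77  76  74  70  69  76
  83  90  91  91  89  90  89  88]
230 [171 163 161 146 117  92  84  86  85  83  83  80  80  83  78  76  72  73
  87  93  92  91  89  91  89  87]
320 [178 172 162 146 115  96  86  81  81  80  78  76  74  75  74  73  69  75
  88  97  93  88  84  84  84  83]
380 [172 168 161 153 128 106  90  88  85  82  80  77  77  77  75  75  72  72
  89  94  94  91  86  82  80  85]
430 [185 182 181 174 154 128 106  92  90  91  87  88  85  85  85  83  81 108
 188 233 240 240 239 239 240 239]
[117  79  83  85  85  86  85  87  88  90  95  94  94  93  94  91] [ 91  95  97  92  95  96  92  92  95 131 200 235 240 239 239 240 239 240]
[663.6 131.1  31. ] [665.4 131.1  59. ]
[631.6 294.4 105. ] [729.7 -29.7 105. ] 338.65433415015127 [680.7 132.3 105. ] 16.84005151581025
```

Run:
```python
from h import *
np.set_printoptions(precision=2,suppress=True)
cm=camera_model("wrist")
print(at(cm,273.8,215.5,31),at(cm,273.8,201,59)); 
# 330mm-wide board lower edge at row 153, drawer-face left/right
l,r=at(cm,90,153,105),at(cm,461.5,153,105); print(l,r,np.linalg.norm(l-r),(l+r)/2,np.degrees(np.arctan2((r-l)[0],-(r-l)[1])))
F=np.diag([-1,-1,1.]); R1=Rlean(.9)@F
tip=(at(cm,273.8,215.5,31)+at(cm,273.8,201,59))/2; tip[2]=45; G=tip+18*RX; print("G",G)
p,Q=cur(); q=np.array(status.state()["joint_pos"]); print(Q.T@R1, Q.T@(G+18.8*R1[:,2]-p))
plan(p,Q,G-60*R1[:,2],R1,3); plan(G-60*R1[:,2],R1,G+18.8*R1[:,2],R1,4)
print("pull dir in tool",-R1.T@RX)
```

```text
[660.38 130.31  31.  ] [658.07 128.96  59.  ]
[629.08 293.5  105.  ] [725.54 -29.9  105.  ] 337.47859328586327 [677.31 131.8  105.  ] 16.607546972428977
G [676.51 134.69  45.  ]
[[ 1. -0.  0.]
 [ 0.  1. -0.]
 [-0.  0.  1.]] [  7.92  -9.55 154.61]
N 3 xyz [2.5, -3.1, 25.3] rot [0.0005, 0.0009, 0.0012]
[[592.0, 103.0, 110.0], [612.0, 112.0, 96.0], [631.0, 121.0, 82.0]]
N 4 xyz [-0.0, -0.0, 19.7] rot [-0.0, -0.0, -0.0]
[[646.0, 126.0, 70.0], [661.0, 130.0, 58.0], [676.0, 135.0, 46.0], [691.0, 139.0, 33.0]]
pull dir in tool [-0.62  0.   -0.78]
```

Call:
carry_out([
  {"jaw":-1,"xyz":[2.6,-3.2,25.5],"rotation":[0,0,0]},
  {"jaw":-1,"xyz":[2.6,-3.2,25.5],"rotation":[0,0,0]},
  {"jaw":-1,"xyz":[2.6,-3.2,25.5],"rotation":[0,0,0]},
  {"jaw":-1,"xyz":[0,0,20],"rotation":[0,0,0]},
  {"jaw":-1,"xyz":[0,0,20],"rotation":[0,0,0]},
])

```text
clock: 7.25
eef_pos: [664.6, 132.0, 60.0]
orientation: [-0.06, 0.89, 0.13, 0.433]
force: [0.0, -0.4, 0.2]
gripper_width: 1.005
grip_force: 0.0
```

Call:
carry_out([
  {"jaw":-1,"xyz":[0,0,15],"rotation":[0,0,0]},
  {"jaw":-1,"xyz":[0,0,15],"rotation":[0,0,0]},
  {"jaw":-1,"xyz":[0,0,8],"rotation":[0,0,0]},
  {"jaw":-1,"xyz":[0,0,0],"rotation":[0,0,0]},
])

```text
clock: 7.65
eef_pos: [692.6, 138.0, 35.3]
orientation: [-0.059, 0.891, 0.129, 0.432]
force: [0.2, -0.4, -1.0]
gripper_width: 1.001
grip_force: 0.0
```

Run:
```python
from h import *
np.set_printoptions(precision=2,suppress=True)
s=log(); p,Q=cur(); G=np.array([676.5,134.7,45]); print(p, p-18.8*Q[:,2], "err tool",Q.T@(G+18.8*Q[:,2]-p),s["force"],s["joint_pos"])
cm=camera_model("wrist"); im=read_camera("wrist"); cv2.imwrite("pics/w4.png",im[120:300,120:440])
```

```text
[692.62 138.04  35.29] [678.45 133.96  46.96] err tool [-2.56 -1.27 -0.1 ] [ 0.24 -0.43 -0.96] [ 0.    0.84  2.05  2.78  0.66 -1.46]
```

View pics/w4.png

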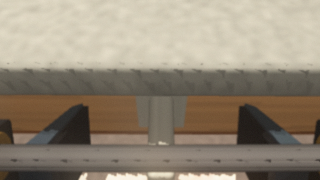

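The fin (crop x≈160) is centred between the fingers (85–240), so I'll close.

Call:
carry_out([
  {"jaw":1,"xyz":[0,0,0],"rotation":[0,0,0]},
  {"jaw":1,"xyz":[0,0,0],"rotation":[0,0,0]},
  {"jaw":1,"xyz":[0,0,0],"rotation":[0,0,0]},
  {"jaw":1,"xyz":[0,0,0],"rotation":[0,0,0]},
  {"jaw":1,"xyz":[0,0,0],"rotation":[0,0,0]},
], squeeze=12)

```text
clock: 8.2
eef_pos: [692.1, 137.4, 35.6]
orientation: [-0.059, 0.891, 0.129, 0.432]
force: [-0.1, 0.2, 0.6]
gripper_width: 0.599
grip_force: 0.0
```

Call:
carry_out([
  {"jaw":1,"xyz":[0,0,0],"rotation":[0,0,0]},
  {"jaw":1,"xyz":[-1.9,0,-2.3],"rotation":[0,0,0]},
  {"jaw":1,"xyz":[-3.1,0,-3.9],"rotation":[0,0,0]},
  {"jaw":1,"xyz":[-5,0,-6.2],"rotation":[0,0,0]},
  {"jaw":1,"xyz":[-5,0,-6.2],"rotation":[0,0,0]},
])

```text
clock: 8.7
eef_pos: [668.1, 131.4, 35.2]
orientation: [-0.06, 0.891, 0.13, 0.431]
force: [-3.7, 24.8, 2.1]
gripper_width: 0.159
grip_force: 11.8
```

Call:
carry_out([
  {"jaw":1,"xyz":[0,0,0],"rotation":[0,0,0]},
])

```text
clock: 8.8
eef_pos: [667.4, 131.4, 35.2]
orientation: [-0.06, 0.891, 0.13, 0.431]
force: [-4.9, 8.6, 5.2]
gripper_width: 0.153
grip_force: 12.0
```

Run:
```python
from h import *
np.set_printoptions(precision=2,suppress=True)
s=log(); p,Q=cur(); print(s["eef_pos"],s["force"],s["moment"],s["grip_force"],s["gripper_width"],fk(np.array(s["joint_pos"]))[0], "tool force",Q.T@s["force"])
cm=camera_model("wrist"); im=read_camera("wrist"); cv2.imwrite("pics/w5.png",im[120:300,120:440])
```

```text
[667.37 131.44  35.18] [-4.88  8.56  5.15] [1.16 0.43 1.35] 12.000138759613037 0.15261964967438288 [665.7  132.23  36.86] tool force [ 2.68 -9.56 -5.  ]
```

View pics/w5.png

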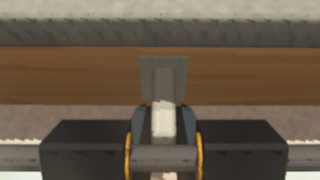

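Call:
carry_out([
  {"jaw":0.2,"xyz":[0,0,0],"rotation":[0,0,0]},
  {"jaw":0.2,"xyz":[0,-0.8,0],"rotation":[0,0,0]},
  {"jaw":0.2,"xyz":[6.9,0,8.6],"rotation":[0,0,0]},
  {"jaw":0.2,"xyz":[6.9,0,8.6],"rotation":[0,0,0]},
  {"jaw":0.2,"xyz":[0,0,0],"rotation":[0,0,0]},
])

```text
clock: 9.35
eef_pos: [692.3, 138.2, 36.1]
orientation: [-0.059, 0.89, 0.129, 0.433]
force: [-0.3, 0.9, 0.3]
gripper_width: 0.397
grip_force: 0.0
```

Call:
carry_out([
  {"jaw":1,"xyz":[0,0,0],"rotation":[0,0,0]},
  {"jaw":1,"xyz":[0,0,0],"rotation":[0,0,0]},
  {"jaw":1,"xyz":[0,0,0],"rotation":[0,0,0]},
  {"jaw":1,"xyz":[0,0,0],"rotation":[0,0,0]},
  {"jaw":1,"xyz":[0,0,0],"rotation":[0,0,0]},
])

```text
clock: 9.85
eef_pos: [689.8, 138.0, 35.3]
orientation: [-0.059, 0.891, 0.129, 0.431]
force: [-2.2, 3.2, 1.6]
gripper_width: 0.154
grip_force: 12.0
```

Call:
carry_out([
  {"jaw":1,"xyz":[-1.9,0,-2.3],"rotation":[0,0,0]},
  {"jaw":1,"xyz":[-3.7,0,-4.7],"rotation":[0,0,0]},
  {"jaw":1,"xyz":[-5,0,-6.2],"rotation":[0,0,0]},
  {"jaw":1,"xyz":[-5,0,-6.2],"rotation":[0,0,0]},
  {"jaw":1,"xyz":[-5,0,-6.2],"rotation":[0,0,0]},
])

```text
clock: 10.35
eef_pos: [658.5, 128.8, 35.3]
orientation: [-0.059, 0.891, 0.129, 0.432]
force: [1.6, 5.9, 0.1]
gripper_width: 0.154
grip_force: 12.0
```

Call:
carry_out([
  {"jaw":1,"xyz":[-5,0,-6.2],"rotation":[0,0,0]},
  {"jaw":1,"xyz":[-5,0,-6.2],"rotation":[0,0,0]},
  {"jaw":1,"xyz":[-5,0,-6.2],"rotation":[0,0,0]},
  {"jaw":1,"xyz":[-5,0,-6.2],"rotation":[0,0,0]},
  {"jaw":1,"xyz":[-5,0,-6.2],"rotation":[0,0,0]},
])

```text
clock: 10.85
eef_pos: [620.5, 117.6, 35.3]
orientation: [-0.059, 0.89, 0.129, 0.432]
force: [1.5, 6.0, 2.4]
gripper_width: 0.152
grip_force: 12.0
```

Run:
```python
from h import *
np.set_printoptions(precision=2,suppress=True)
s=log(); p,Q=cur(); d=p-np.array([690,138,35.5]); print(p,s["force"],"along",d@RX,"lat",d@RY,"toolF",Q.T@s["force"],s["joint_pos"])
cv2.imwrite("pics/w6.png",read_camera("wrist")[60:300]);
```

```text
[620.52 117.6   35.27] [1.48 5.97 2.42] along -72.43097570402911 lat -0.06283354892326187 toolF [ 3.85 -5.29  0.91] [-0.05  0.87  2.24  2.8   0.87 -1.56]
```

View pics/w6.png

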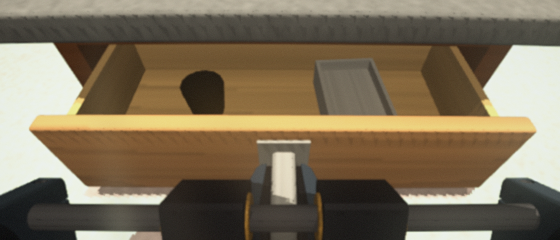

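The drawer is about 72 mm open with no slip. The bung is on the left at (203,92) and the pan on the right at (350,87).

Call:
carry_out([
  {"jaw":1,"xyz":[-5,0,-6.2],"rotation":[0,0,0]},
  {"jaw":1,"xyz":[-5,0,-6.2],"rotation":[0,0,0]},
  {"jaw":1,"xyz":[-5,0,-6.2],"rotation":[0,0,0]},
  {"jaw":1,"xyz":[-5,0,-6.2],"rotation":[0,0,0]},
  {"jaw":1,"xyz":[-5,0,-6.2],"rotation":[0,0,0]},
])

```text
clock: 11.4
eef_pos: [582.6, 106.4, 35.2]
orientation: [-0.059, 0.89, 0.129, 0.433]
force: [1.5, 5.1, 6.1]
gripper_width: 0.153
grip_force: 12.0
```

Call:
carry_out([
  {"jaw":1,"xyz":[-5,0,-6.2],"rotation":[0,0,0]},
  {"jaw":1,"xyz":[-3.1,0,-3.9],"rotation":[0,0,0]},
  {"jaw":1,"xyz":[-3.1,0,-3.9],"rotation":[0,0,0]},
  {"jaw":1,"xyz":[-2.5,0,-3.1],"rotation":[0,0,0]},
  {"jaw":1,"xyz":[-1.9,0,-2.3],"rotation":[0,0,0]},
])

```text
clock: 11.9
eef_pos: [558.8, 99.4, 35.2]
orientation: [-0.059, 0.89, 0.129, 0.433]
force: [1.4, 5.0, 11.1]
gripper_width: 0.157
grip_force: 12.0
```

Call:
carry_out([
  {"jaw":1,"xyz":[-1.9,0,-2.3],"rotation":[0,0,0]},
  {"jaw":1,"xyz":[-1.9,0,-2.3],"rotation":[0,0,0]},
  {"jaw":1,"xyz":[-1.9,0,-2.3],"rotation":[0,0,0]},
])

```text
clock: 12.2
eef_pos: [550.4, 97.0, 35.2]
orientation: [-0.059, 0.89, 0.129, 0.433]
force: [1.2, 5.2, 12.4]
gripper_width: 0.154
grip_force: 12.0
```

Call:
carry_out([
  {"jaw":1,"xyz":[-1.9,0,-2.3],"rotation":[0,0,0]},
  {"jaw":1,"xyz":[-1.9,0,-2.3],"rotation":[0,0,0]},
  {"jaw":1,"xyz":[-1.9,0,-2.3],"rotation":[0,0,0]},
])

```text
clock: 12.5
eef_pos: [541.9, 94.5, 35.1]
orientation: [-0.059, 0.89, 0.129, 0.433]
force: [1.1, 5.5, 14.4]
gripper_width: 0.157
grip_force: 12.0
```

Call:
carry_out([
  {"jaw":1,"xyz":[-1.5,0,-2.6],"rotation":[0,0,0]},
  {"jaw":1,"xyz":[-1.5,0,-2.6],"rotation":[0,0,0]},
])

```text
clock: 12.7
eef_pos: [536.7, 92.9, 35.3]
orientation: [-0.059, 0.89, 0.13, 0.433]
force: [13.2, 12.1, -5.5]
gripper_width: 0.156
grip_force: 12.0
```

Call:
carry_out([
  {"jaw":1,"xyz":[-1.9,0,-2.3],"rotation":[0,0,0]},
  {"jaw":1,"xyz":[-1.9,0,-2.3],"rotation":[0,0,0]},
])

```text
clock: 12.9
eef_pos: [531.2, 91.3, 35.1]
orientation: [-0.059, 0.89, 0.13, 0.433]
force: [14.1, 13.5, -4.2]
gripper_width: 0.148
grip_force: 12.0
```

Call:
carry_out([
  {"jaw":1,"xyz":[0,0,0],"rotation":[0,0,0]},
  {"jaw":1,"xyz":[0,0,0],"rotation":[0,0,0]},
])

```text
clock: 13.1
eef_pos: [530.9, 91.2, 35.1]
orientation: [-0.059, 0.89, 0.13, 0.433]
force: [9.1, 9.7, 0.3]
gripper_width: 0.158
grip_force: 12.0
```

Run:
```python
from h import *
np.set_printoptions(precision=2,suppress=True)
s=log(); p,Q=cur(); d=p-np.array([690,138,35.5]); print(p,s["force"],"along",d@RX,"lat",d@RY,s["joint_pos"])
cm=camera_model("wrist"); im=read_camera("wrist"); cv2.imwrite("pics/w7.png",im); print(cm["eye"],cm["rotation"])
t0=cv2.imread("pics/top1.png"); t1=read_camera("top"); cv2.imwrite("pics/top2.png",t1)
# riser shift: phase correlation on hotplate patch
a=cv2.cvtColor(t0,6)[75:145,160:245].astype(np.float32); b=cv2.cvtColor(t1,6)[75:145,160:245].astype(np.float32)
print(cv2.phaseCorrelate(a,b,cv2.createHanningWindow((85,70),cv2.CV_32F)))
```

```text
[530.87  91.21  35.06] [9.09 9.66 0.27] along -165.91107299985728 lat -0.2032488899239837 [-0.17  1.03  2.5   2.77  1.25 -1.75]
[444.08  66.8  197.31] [ 0.76  0.25 -0.19 -0.57]
((0.055959967309625824, 0.0672248898796326), 1.0041185717523833)
```

View pics/w7.png

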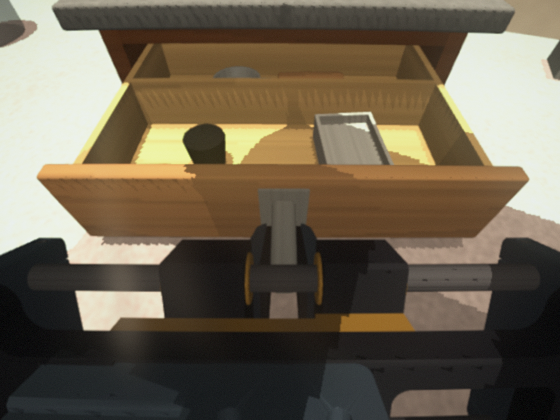

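The drawer is at its end stop and the riser hasn't moved. The pan's rear rim corners are at (316,113) and (374,112), and its right front corner is near (389,165).

Run:
```python
from h import *
np.set_printoptions(precision=2,suppress=True)
cm=dict(camera_model("wrist"))
bl,br,fr=[at(cm,*c,42) for c in [(315,114),(374,113),(389,165)]]
print(bl,br,fr,np.linalg.norm(bl-br),np.linalg.norm(br-fr)); 
u=(bl-br)/np.linalg.norm(bl-br); print("pan yaw",np.degrees(np.arctan2(u[1],u[0]))-90)
fw=np.array([u[1],-u[0],0]); c=(bl+br)/2-40*fw; print("pan c",c)
face=[at(cm,*k,76) for k in [(40,172),(526,172)]]; print(face,np.linalg.norm(face[0]-face[1]))
yaw=np.radians(-6.5); 
def up(a): # tool down, tool y along angle a+90
    f=np.array([np.cos(a),np.sin(a),0]); return Rlean(0,f)
pa=np.arctan2(fw[1],fw[0])
for k in (0,np.pi):
    q,e=ik(np.array([c[0],c[1],24]),up(pa+k),np.array([0,.8,1.8,0,.6,-1.4])); print("pick",k,q,e)
    q,e=ik(np.array([c[0],c[1],150]),up(pa+k),np.array([0,.8,1.8,0,.6,-1.4])); print("above",k,q,e)
for k in (0,np.pi/2,np.pi,-np.pi/2):
    q,e=ik(np.array([514,-305,60]),up(yaw+k),np.array([-.6,.5,1.8,0,.8,-1.4])); print("seat",k,q,e)
```

```text
[666.77 102.09  42.  ] [683.9  52.3  42. ] [620.71  34.86  42.  ] 52.65012916158939 65.55533223254862
pan yaw 18.988353598960032
pan c [637.51  64.18  42.  ]
[array([518.46, 234.74,  76.  ]), array([600.47, -37.11,  76.  ])] 283.9529903862985
pick 0 [ 0.01  0.73  1.47  0.    0.94 -1.9 ] 2.1009595768169717e-09
above 0 [ 0.01  0.58  1.38  0.    1.19 -1.9 ] 7.399329434225625e-11
pick 3.141592653589793 [0.01 0.73 1.47 0.   0.94 1.25] 8.177457327348779e-15
above 3.141592653589793 [0.01 0.58 1.38 0.   1.19 1.25] 1.279603641796915e-13
seat 0 [-0.64  0.64  1.56  0.    0.94 -2.09] 7.745656635782371e-16
seat 1.5707963267948966 [-0.64  0.64  1.56  0.    0.94  2.62] 2.6695722616149398e-12
seat 3.141592653589793 [-0.64  0.64  1.56 -0.    0.94  1.05] 2.924680024545352e-11
seat -1.5707963267948966 [-0.64  0.64  1.56  0.    0.94 -0.52] 1.9857211549288723e-10
```

Run:
```python
from h import *
np.set_printoptions(precision=2,suppress=True)
q=np.array(status.state()["joint_pos"]); p,Q=fk(q)
q=plan2(q,p-120*Q[:,2]*1+0*Z,Q,4)
V2=np.array([0,.2,2.1,2.75,.55,-1.6]); V1=V2.copy(); V1[3]=.05
q=plan2(q,*fk(V2),8); q=plan2(q,*fk(V1),20)
f=np.array([np.cos(.3),np.sin(.3),0]); q=plan2(q,np.array([637,64,200]),Rlean(0,f),8)
```

```text
ROW 4 [-0.0, -0.0, -30.0] [0.0, 0.0, 0.0]
[-0.22  1.03  2.57  2.74  1.33 -1.8 ] 0.0 0.08 [506.  86.  57.]
[-0.27  1.07  2.66  2.71  1.43 -1.88] 0.0 0.11 [483.  80.  75.]
[-0.33  0.92  2.66  2.65  1.24 -1.84] 0.1025 0.19 [460.  73.  94.]
[-0.39  0.77  2.66  2.56  1.07 -1.77] 0.1776 0.17 [438.  67. 112.]
[-0.39  0.77  2.66  2.56  1.07 -1.77] 0.1776 0.17 [438.  67. 112.]
max dq 0.19
ROW 8 [48.1, 6.2, 6.1] [-0.0227, 0.0634, -0.035]
[-0.32  0.61  2.56  2.55  0.92 -1.63] 0.0 0.16 [483.  71. 147.]
[-0.25  0.5   2.48  2.55  0.82 -1.55] 0.0 0.11 [518.  76. 181.]
[-0.2   0.42  2.41  2.57  0.75 -1.51] 0.0 0.08 [550.  83. 218.]
[-0.15  0.36  2.34  2.59  0.7  -1.49] 0.0 0.07 [579.  91. 256.]
[-0.11  0.31  2.28  2.62  0.65 -1.5 ] 0.0 0.06 [606.  99. 296.]
[-0.07  0.27  2.22  2.66  0.61 -1.52] 0.0 0.06 [629. 109. 338.]
[-0.04  0.23  2.16  2.7   0.58 -1.55] 0.0 0.06 [649. 119. 381.]
[ 0.    0.2   2.1   2.75  0.55 -1.6 ] 0.0 0.06 [666. 131. 426.]
[ 0.    0.2   2.1   2.75  0.55 -1.6 ] 0.0 0.06 [666. 131. 426.]
max dq 0.16
ROW 20 [-0.7, -25.0, -0.9] [0.0705, 0.0021, -0.1151]
[ 0.    0.2   2.1   2.62  0
[... 430 characters left out ...]
.2   2.1   0.05  0.55 -1.6 ] 0.0 0.13 [428.  69. 159.]
max dq 0.14
ROW 8 [-26.5, -3.9, -0.8] [-0.002, 0.0368, -0.0384]
[-0.01  0.22  2.01  0.05  0.65 -1.65] 0.0 0.1 [453.  65. 168.]
[-0.02  0.26  1.92  0.05  0.75 -1.69] 0.0 0.1 [479.  62. 175.]
[-0.02  0.29  1.82  0.04  0.85 -1.73] 0.0 0.09 [505.  59. 182.]
[-0.02  0.33  1.73  0.03  0.94 -1.76] 0.0 0.1 [531.  58. 187.]
[-0.02  0.38  1.63  0.03  1.03 -1.79] 0.0 0.1 [557.  58. 192.]
[-0.01  0.42  1.53  0.02  1.12 -1.81] 0.0 0.1 [584.  59. 195.]
[-0.    0.48  1.43  0.01  1.2  -1.84] 0.0 0.1 [610.  61. 198.]
[ 0.01  0.53  1.32  0.    1.29 -1.86] 0.0 0.11 [637.  64. 200.]
[ 0.01  0.53  1.32  0.    1.29 -1.86] 0.0 0.11 [637.  64. 200.]
max dq 0.11
```

Call:
carry_out([
  {"jaw":0.2,"xyz":[0,0,0],"rotation":[0,0,0]},
  {"jaw":0,"xyz":[0,0,0],"rotation":[0,0,0]},
  {"jaw":-0.3,"xyz":[0,0,0],"rotation":[0,0,0]},
  {"jaw":-0.3,"xyz":[0,0,-5],"rotation":[0,0,0]},
  {"jaw":-0.3,"xyz":[0,0,-20],"rotation":[0,0,0]},
])

```text
clock: 13.7
eef_pos: [511.5, 85.5, 50.3]
orientation: [-0.059, 0.89, 0.13, 0.432]
force: [0.5, -0.8, -0.7]
gripper_width: 0.558
grip_force: 0.0
```

Call:
carry_out([
  {"jaw":-0.3,"xyz":[0,0,-18],"rotation":[0,0,0]},
  {"jaw":-0.3,"xyz":[23,0,-18],"rotation":[0,0,0]},
  {"jaw":-0.3,"xyz":[31,0,-25],"rotation":[0,0,0]},
  {"jaw":-0.3,"xyz":[31,0,-25],"rotation":[0,0,0]},
])

```text
clock: 14.1
eef_pos: [497.1, 84.6, 135.5]
orientation: [-0.065, 0.891, 0.129, 0.431]
force: [1.1, -0.0, 0.9]
gripper_width: 0.647
grip_force: 0.0
```

Run:
```python
from h import *
np.set_printoptions(precision=2,suppress=True)
s=log(); q=np.array(s["joint_pos"]); print(s["eef_pos"],q,s["force"])
V2=np.array([0,.2,2.1,2.75,.55,-1.6]); q=plan2(q,*fk(V2),8)
```

```text
[497.13  84.59 135.52] [-0.24  0.65  2.54  2.63  0.94 -1.59] [ 1.08 -0.05  0.92]
ROW 8 [42.2, 6.1, 3.2] [-0.0191, 0.0554, -0.0357]
[-0.2   0.55  2.47  2.62  0.85 -1.54] 0.0 0.1 [525.  88. 168.]
[-0.17  0.47  2.41  2.63  0.78 -1.51] 0.0 0.08 [552.  92. 201.]
[-0.14  0.41  2.35  2.64  0.72 -1.5 ] 0.0 0.06 [577.  96. 235.]
[-0.11  0.36  2.3   2.65  0.68 -1.5 ] 0.0 0.05 [600. 101. 271.]
[-0.08  0.31  2.25  2.67  0.64 -1.51] 0.0 0.05 [620. 107. 308.]
[-0.05  0.27  2.2   2.69  0.6  -1.53] 0.0 0.05 [638. 114. 347.]
[-0.03  0.23  2.15  2.72  0.58 -1.56] 0.0 0.05 [653. 122. 386.]
[-0.    0.2   2.1   2.75  0.55 -1.6 ] 0.0 0.05 [666. 131. 426.]
[-0.    0.2   2.1   2.75  0.55 -1.6 ] 0.0 0.05 [666. 131. 426.]
max dq 0.1
```

Call:
carry_out([
  {"jaw":-0.3,"xyz":[42.2,6.1,3.2],"rotation":[-0.0191,0.0554,-0.0357]},
  {"jaw":-0.3,"xyz":[42.2,6.1,3.2],"rotation":[-0.0191,0.0554,-0.0357]},
  {"jaw":-0.3,"xyz":[42.2,6.1,3.2],"rotation":[-0.0191,0.0554,-0.0357]},
  {"jaw":-0.3,"xyz":[42.2,6.1,3.2],"rotation":[-0.0191,0.0554,-0.0357]},
  {"jaw":-0.3,"xyz":[42.2,6.1,3.2],"rotation":[-0.0191,0.0554,-0.0357]},
])

```text
clock: 14.6
eef_pos: [622.2, 105.7, 309.1]
orientation: [-0.0, 0.808, 0.178, 0.561]
force: [0.7, -0.0, -0.6]
gripper_width: 0.653
grip_force: 0.0
```

Call:
carry_out([
  {"jaw":-0.3,"xyz":[42.2,6.1,3.2],"rotation":[-0.0191,0.0554,-0.0357]},
  {"jaw":-0.3,"xyz":[42.2,6.1,3.2],"rotation":[-0.0191,0.0554,-0.0357]},
  {"jaw":-0.3,"xyz":[42.2,6.1,3.2],"rotation":[-0.0191,0.0554,-0.0357]},
  {"jaw":-0.3,"xyz":[-0.7,-25,-0.9],"rotation":[0.0705,0.0021,-0.1151]},
  {"jaw":-0.3,"xyz":[-0.7,-25,-0.9],"rotation":[0.0705,0.0021,-0.1151]},
])

```text
clock: 15.1
eef_pos: [649.9, 173.6, 406.3]
orientation: [0.057, 0.719, 0.335, 0.607]
force: [0.4, -0.3, -1.0]
gripper_width: 0.651
grip_force: 0.0
```

Call:
carry_out([
  {"jaw":-0.3,"xyz":[-0.7,-25,-0.9],"rotation":[0.0705,0.0021,-0.1151]},
  {"jaw":-0.3,"xyz":[-0.7,-25,-0.9],"rotation":[0.0705,0.0021,-0.1151]},
  {"jaw":-0.3,"xyz":[-0.7,-25,-0.9],"rotation":[0.0705,0.0021,-0.1151]},
  {"jaw":-0.3,"xyz":[-0.7,-25,-0.9],"rotation":[0.0705,0.0021,-0.1151]},
  {"jaw":-0.3,"xyz":[-0.7,-25,-0.9],"rotation":[0.0705,0.0021,-0.1151]},
])

```text
clock: 15.6
eef_pos: [580.6, 239.2, 327.4]
orientation: [0.098, 0.591, 0.624, 0.501]
force: [0.1, 0.3, -0.1]
gripper_width: 0.647
grip_force: 0.0
```

Run:
```python
from h import *
np.set_printoptions(precision=2,suppress=True)
s=log(); q=np.array(s["joint_pos"]); print(s["eef_pos"],q,s["force"])
V1=np.array([0,.2,2.1,.05,.55,-1.6]); q=plan2(q,*fk(V1),13)
```

```text
[580.6  239.23 327.4 ] [-0.    0.21  2.1   1.81  0.55 -1.61] [ 0.09  0.32 -0.08]
ROW 13 [-0.6, -25.0, -1.0] [0.0705, 0.0021, -0.1146]
[-0.    0.2   2.1   1.67  0.55 -1.61] 0.0 0.13 [565. 245. 310.]
[-0.    0.2   2.1   1.4   0.55 -1.61] 0.0 0.14 [532. 243. 273.]
[-0.    0.2   2.1   1.13  0.55 -1.61] 0.0 0.14 [500. 228. 238.]
[-0.    0.2   2.1   0.86  0.55 -1.61] 0.0 0.14 [472. 200. 207.]
[-0.    0.2   2.1   0.59  0.55 -1.6 ] 0.0 0.14 [450. 163. 182.]
[-0.    0.2   2.1   0.32  0.55 -1.6 ] 0.0 0.14 [435. 118. 166.]
[ 0.    0.2   2.1   0.05  0.55 -1.6 ] 0.0 0.13 [428.  69. 159.]
[ 0.    0.2   2.1   0.05  0.55 -1.6 ] 0.0 0.13 [428.  69. 159.]
max dq 0.14
```

Call:
carry_out([
  {"jaw":-0.3,"xyz":[-0.6,-25,-1],"rotation":[0.0705,0.0021,-0.1146]},
  {"jaw":-0.3,"xyz":[-0.6,-25,-1],"rotation":[0.0705,0.0021,-0.1146]},
  {"jaw":-0.3,"xyz":[-0.6,-25,-1],"rotation":[0.0705,0.0021,-0.1146]},
  {"jaw":-0.3,"xyz":[-0.6,-25,-1],"rotation":[0.0705,0.0021,-0.1146]},
  {"jaw":-0.3,"xyz":[-0.6,-25,-1],"rotation":[0.0705,0.0021,-0.1146]},
])

```text
clock: 16.1
eef_pos: [498.6, 226.2, 236.6]
orientation: [0.128, 0.397, 0.843, 0.341]
force: [-0.8, 0.9, -1.2]
gripper_width: 0.651
grip_force: 0.0
```

Call:
carry_out([
  {"jaw":-0.3,"xyz":[-0.6,-25,-1],"rotation":[0.0705,0.0021,-0.1146]},
  {"jaw":-0.3,"xyz":[-0.6,-25,-1],"rotation":[0.0705,0.0021,-0.1146]},
  {"jaw":-0.3,"xyz":[-0.6,-25,-1],"rotation":[0.0705,0.0021,-0.1146]},
  {"jaw":-0.3,"xyz":[-0.6,-25,-1],"rotation":[0.0705,0.0021,-0.1146]},
  {"jaw":-0.3,"xyz":[-0.6,-25,-1],"rotation":[0.0705,0.0021,-0.1146]},
])

```text
clock: 16.6
eef_pos: [439.7, 139.6, 171.8]
orientation: [0.143, 0.158, 0.967, 0.142]
force: [-0.3, -0.5, 0.4]
gripper_width: 0.647
grip_force: 0.0
```

Call:
carry_out([
  {"jaw":-0.3,"xyz":[-0.6,-25,-1],"rotation":[0.0705,0.0021,-0.1146]},
  {"jaw":-0.3,"xyz":[-0.6,-25,-1],"rotation":[0.0705,0.0021,-0.1146]},
  {"jaw":-0.3,"xyz":[-0.6,-25,-1],"rotation":[0.0705,0.0021,-0.1146]},
  {"jaw":-0.3,"xyz":[-26.5,-3.9,-0.8],"rotation":[-0.002,0.0368,-0.0384]},
  {"jaw":-0.3,"xyz":[-26.5,-3.9,-0.8],"rotation":[-0.002,0.0368,-0.0384]},
])

```text
clock: 17.1
eef_pos: [477.4, 60.3, 174.2]
orientation: [0.108, -0.033, 0.994, 0.012]
force: [0.9, 0.2, 0.6]
gripper_width: 0.65
grip_force: 0.0
```

Call:
carry_out([
  {"jaw":-0.3,"xyz":[-26.5,-3.9,-0.8],"rotation":[-0.002,0.0368,-0.0384]},
  {"jaw":-0.3,"xyz":[-26.5,-3.9,-0.8],"rotation":[-0.002,0.0368,-0.0384]},
  {"jaw":-0.3,"xyz":[-26.5,-3.9,-0.8],"rotation":[-0.002,0.0368,-0.0384]},
  {"jaw":-0.3,"xyz":[-26.5,-3.9,-0.8],"rotation":[-0.002,0.0368,-0.0384]},
  {"jaw":-0.3,"xyz":[0,0,0],"rotation":[0,0,0]},
])

```text
clock: 17.6
eef_pos: [586.7, 57.5, 195.0]
orientation: [0.037, -0.11, 0.993, 0.005]
force: [0.4, -0.1, 0.0]
gripper_width: 0.653
grip_force: 0.0
```

Run:
```python
from h import *
np.set_printoptions(precision=2,suppress=True)
s=log(); q=np.array(s["joint_pos"]); print(s["eef_pos"],q,s["force"]); p,Q=cur(); print(Q)
cm=camera_model("wrist"); cv2.imwrite("pics/w8.png",read_camera("wrist")); print(cm["eye"],cm["rotation"])
for n in ["pan"]: print([(np.round(b["box"]).tolist(),round(b["conf"],2)) for b in search_frame("wrist",n)[:2]])
```

```text
[586.69  57.49 194.95] [-0.02  0.43  1.53  0.02  1.12 -1.81] [ 0.41 -0.11  0.05]
[[-0.97 -0.22  0.07]
 [-0.22  0.98  0.02]
 [-0.07  0.   -1.  ]]
[506.19  39.27 361.3 ] [ 0.62 -0.1  -0.13  0.77]
[([255.0, 190.0, 305.0, 265.0], 0.83), ([135.0, 0.0, 210.0, 53.0], 0.48)]
```

View pics/w8.png

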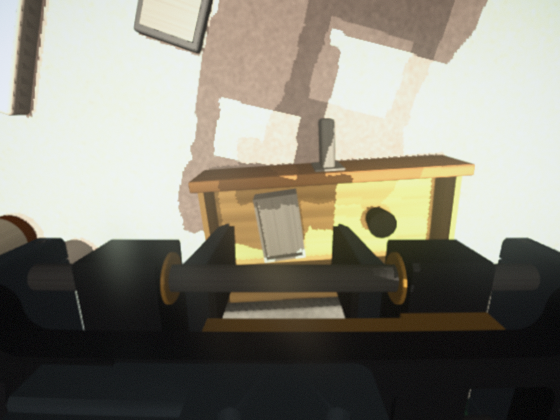

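The pan shows as a grey rectangle with corners near (255,197), (294,190), (303,256) and (265,262). I'll fit its outline numerically.

```bash
cat > panfit.py <<'E'
from h import *
from scipy.optimize import minimize
def mask(im,roi,smax=70,vmin=50):
    h=cv2.cvtColor(im,cv2.COLOR_BGR2HSV); m=np.zeros(im.shape[:2],np.uint8); r0,r1,c0,c1=roi
    m[r0:r1,c0:c1]=((h[r0:r1,c0:c1,1]<smax)&(h[r0:r1,c0:c1,2]>vmin))*255
    m=cv2.morphologyEx(m,cv2.MORPH_OPEN,np.ones((3,3))); m=cv2.morphologyEx(m,cv2.MORPH_CLOSE,np.ones((5,5)))
    n,l,st,_=cv2.connectedComponentsWithStats(m); return (l==1+st[1:,4].argmax()).astype(np.uint8)
def hull(cm,P):
    pts=np.array([proj(cm,p) for p in P],np.float32); return cv2.convexHull(pts)
def render(cm,P,S=8):
    a=np.zeros((420,560),np.uint8); cv2.fillConvexPoly(a,np.round(hull(cm,P)*16).astype(np.int32),1,shift=4); return a
def box(x,y,yaw,L,W,z0,z1):
    c,s=np.cos(yaw),np.sin(yaw); return [(x+c*a-s*b,y+s*a+c*b,z) for a in(-L/2,L/2) for b in(-W/2,W/2) for z in(z0,z1)]
def fitbox(cm,m,x0,L,W,z0,z1,roi):
    r0,r1,c0,c1=roi
    def cost(x):
        a=render(cm,box(x[0],x[1],x[2],L,W,z0,z1))[r0:r1,c0:c1]; b=m[r0:r1,c0:c1]; a=cv2.GaussianBlur(a.astype(np.float32),(0,0),1); b=cv2.GaussianBlur(b.astype(np.float32),(0,0),1); return float(((a-b)**2).sum())
    return minimize(cost,x0,method="Nelder-Mead",options=dict(initial_simplex=[np.add(x0,d) for d in([0,0,0],[6,0,0],[0,6,0],[0,0,.08])],xatol=.01,fatol=.05))
E
python3 - <<'E'
from panfit import *
np.set_printoptions(precision=2,suppress=True)
im=cv2.imread("pics/w8.png"); cm=camera_model("wrist"); roi=(180,258,240,325)
h=cv2.cvtColor(im,cv2.COLOR_BGR2HSV); print(h[225,240:320:3,1],h[225,240:320:3,2])
m=mask(im,roi); print(m.sum(),cv2.boundingRect(m))
for x0 in ([637,64,.33],[640,60,.2]):
    r=fitbox(cm,m,x0,80,50,18,42,roi); print(r.x,np.degrees(r.x[2]),r.fun)
P=r.x; f=np.array([np.cos(P[2]),np.sin(P[2]),0])
# walls: drawer right side
for c in [(193,186),(473,168)]: print(at(cm,*c,76))
p,Q=cur(); R1=Rlean(0,f); q=np.array(status.state()["joint_pos"])
q=plan2(q,np.array([P[0],P[1],110]),R1,4)
E
```

```text
[129 128 129 129 128 127  59  60  49  52  51  47  50  48  47  48  44  48
  50  46  61 134 136 123 135 136 135] [190 192 192 190 191 191 173 127 182 178 180 179 174 179 180 179 172 174
 174 179 171 169 193 203 195 195 194]
2797 (254, 190, 52, 68)
[634.52  65.8    0.37] 21.44484388256788 33.82789611816406
[634.32  65.59   0.37] 21.204702422443518 31.968647003173828
[592.42 -31.61  76.  ]
[514.63 234.01  76.  ]
ROW 4 [-12.0, -1.7, 21.6] [-0.0008, 0.0183, -0.0379]
[-0.01  0.47  1.51  0.02  1.11 -1.84] 0.0 0.05 [596.  59. 173.]
[-0.    0.52  1.48  0.01  1.1  -1.87] 0.0 0.05 [609.  61. 153.]
[ 0.    0.57  1.45  0.01  1.1  -1.9 ] 0.0 0.05 [622.  63. 131.]
[ 0.01  0.62  1.42  0.    1.1  -1.93] 0.0 0.05 [634.  66. 110.]
[ 0.01  0.62  1.42  0.    1.1  -1.93] 0.0 0.05 [634.  66. 110.]
max dq 0.05
```

Call:
carry_out([
  {"jaw":-0.7,"xyz":[-12,-1.7,21.6],"rotation":[-0.0008,0.0183,-0.0379]},
  {"jaw":-0.7,"xyz":[-12,-1.7,21.6],"rotation":[-0.0008,0.0183,-0.0379]},
  {"jaw":-0.7,"xyz":[-12,-1.7,21.6],"rotation":[-0.0008,0.0183,-0.0379]},
  {"jaw":-0.7,"xyz":[-12,-1.7,21.6],"rotation":[-0.0008,0.0183,-0.0379]},
  {"jaw":-0.7,"xyz":[0,0,0],"rotation":[0,0,0]},
])

```text
clock: 18.2
eef_pos: [634.1, 65.5, 108.2]
orientation: [-0.002, -0.185, 0.983, 0.0]
force: [-0.5, -0.4, -0.2]
gripper_width: 0.851
grip_force: 0.0
```

Run:
```python
from h import *
np.set_printoptions(precision=3,suppress=True)
s=log(); p,Q=cur(); P=[634.4,65.7,.371]; R1=Rlean(0,np.array([np.cos(P[2]),np.sin(P[2]),0])); print(p,s["force"],s["gripper_width"]); plan(p,Q,[P[0],P[1],60],R1,2); print(fk(np.array(s["joint_pos"]))[0])
```

```text
[634.077  65.484 108.229] [-0.548 -0.427 -0.216] 0.850642970170684
N 2 xyz [-0.2, 0.0, 24.1] rot [0.0005, -0.0015, 0.0001]
[[634.0, 66.0, 84.0], [634.0, 66.0, 60.0]]
[632.878  65.713 108.349]
```

Call:
carry_out([
  {"jaw":-0.7,"xyz":[-0.2,0,28],"rotation":[0,-0.002,0]},
  {"jaw":-0.7,"xyz":[-0.2,0,28],"rotation":[0,-0.001,0]},
  {"jaw":-0.7,"xyz":[0,0,16],"rotation":[0,0,0]},
  {"jaw":-0.7,"xyz":[0,0,8],"rotation":[0,0,0]},
  {"jaw":-0.7,"xyz":[0,0,3],"rotation":[0,0,0]},
])

```text
clock: 18.7
eef_pos: [635.6, 65.5, 28.5]
orientation: [0.002, -0.184, 0.983, 0.0]
force: [0.7, -0.0, 0.2]
gripper_width: 0.852
grip_force: 0.0
```

Call:
carry_out([
  {"jaw":1,"xyz":[0,0,0],"rotation":[0,0,0]},
  {"jaw":1,"xyz":[0,0,0],"rotation":[0,0,0]},
  {"jaw":1,"xyz":[0,0,0],"rotation":[0,0,0]},
  {"jaw":1,"xyz":[0,0,0],"rotation":[0,0,0]},
  {"jaw":1,"xyz":[0,0,0],"rotation":[0,0,0]},
], squeeze=15)

```text
clock: 19.2
eef_pos: [636.9, 65.6, 28.8]
orientation: [0.003, -0.184, 0.983, 0.0]
force: [-1.7, 0.1, 8.1]
gripper_width: 0.549
grip_force: 15.0
```

Call:
carry_out([
  {"jaw":1,"xyz":[0,0,-5],"rotation":[0,0,0]},
  {"jaw":1,"xyz":[0,0,-15],"rotation":[0,0,0]},
  {"jaw":1,"xyz":[0,0,-25],"rotation":[0,0,0]},
  {"jaw":1,"xyz":[0,0,-35],"rotation":[0,0,0]},
  {"jaw":1,"xyz":[0,0,-35],"rotation":[0,0,0]},
])

```text
clock: 19.7
eef_pos: [635.7, 65.5, 145.3]
orientation: [0.002, -0.184, 0.983, 0.0]
force: [1.1, 0.3, -1.3]
gripper_width: 0.548
grip_force: 15.0
```

Call:
carry_out([
  {"jaw":1,"xyz":[0,0,-20],"rotation":[0,0,0]},
  {"jaw":1,"xyz":[0,0,0],"rotation":[0,0,0]},
])

```text
clock: 19.9
eef_pos: [637.6, 65.5, 167.5]
orientation: [0.006, -0.184, 0.983, -0.0]
force: [0.6, -0.2, -1.5]
gripper_width: 0.55
grip_force: 15.0
```

Run:
```python
from panfit import *
np.set_printoptions(precision=3,suppress=True)
s=log(); p,Q=cur(); print(p,s["force"],s["grip_force"],s["gripper_width"],s["joint_pos"]); print(Q)
cm=camera_model("wrist"); im=read_camera("wrist"); cv2.imwrite("pics/w9.png",im)
print(cm["eye"],cm["rotation"])
print("pan",[(np.round(b["box"]).tolist(),round(b["conf"],2)) for b in search_frame("wrist","pan")[:2]])
yaw=np.arctan2(-Q[1,0],-Q[0,0]); bz=p[2]-10.8
for dx in (0,):
  print([proj(cm,b).round(1).tolist() for b in box(p[0]+dx,p[1],yaw,80,50,bz,bz+24)])
# seat targets
f=lambda a:np.array([np.cos(a),np.sin(a),0])
```

```text
[637.634  65.541 167.527] [ 0.641 -0.206 -1.542] 14.999661035835743 0.5497362222441452 [ 0.009  0.555  1.369  0.001  1.206 -1.933]
[[-0.932 -0.362  0.011]
 [-0.362  0.932  0.001]
 [-0.011 -0.003 -1.   ]]
[570.529  39.976 338.802] [ 0.56  -0.076 -0.108  0.818]
pan [([240.0, 182.0, 328.0, 320.0], 0.65)]
[[243.2, 182.2], [237.3, 189.8], [323.6, 182.2], [329.2, 189.9], [247.4, 296.2], [242.8, 317.2], [319.4, 296.3], [323.8, 317.4]]
```

Run:
```python
from panfit import *
np.set_printoptions(precision=2,suppress=True)
im=cv2.imread("pics/w9.png"); g=cv2.cvtColor(im,6).astype(int)
for c in (265,283,300): print(c,"rows174-196",g[174:197,c])
a=np.radians(-6.5)-np.pi/2; R1=Rlean(0,np.array([np.cos(a),np.sin(a),0])); q=np.array(status.state()["joint_pos"])
S=np.array([514,-305,0]); T=S-95*R1[:,0]; T[2]=150; print(T,R1)
q=plan2(q,T,R1,15)
```

```text
265 rows174-196 [139 140 141 139 134 132 130 124 112 107 107 103 100  99 132 195 231 234
 233 234 233 233 233]
283 rows174-196 [137 137 140 138 137 134 132 127 112 102 101 100  95  99 133 198 232 234
 234 234 234 234 234]
300 rows174-196 [224 225 226 226 226 226 221 188 126 103  97  97 100 102 133 197 233 236
 234 235 234 232 230]
[ 503.25 -399.39  150.  ] [[ 0.11  0.99 -0.  ]
 [ 0.99 -0.11 -0.  ]
 [-0.    0.   -1.  ]]
ROW 15 [-11.9, -36.8, 0.9] [0.0004, 0.0003, 0.137]
[-0.04  0.59  1.31  0.    1.23 -1.84] 0.0 0.09 [659.  36. 163.]
[-0.13  0.64  1.22  0.    1.28 -1.66] 0.0 0.09 [695. -33. 161.]
[-0.23  0.68  1.15  0.    1.31 -1.49] 0.0 0.09 [ 710. -108.  159.]
[-0.34  0.69  1.12  0.    1.33 -1.32] 0.0 0.08 [ 705. -185.  158.]
[-0.45  0.69  1.13  0.    1.32 -1.15] 0.0 0.08 [ 679. -258.  156.]
[-0.55  0.67  1.18  0.    1.29 -0.99] 0.0 0.08 [ 634. -321.  154.]
[-0.66  0.63  1.26 -0.    1.25 -0.82] 0.0 0.08 [ 574. -369.  152.]
[-0.76  0.58  1.37 -0.    1.19 -0.65] 0.0 0.08 [ 503. -399.  150.]
[-0.76  0.58  1.37 -0.    1.19 -0.65] 0.0 0.08 [ 503. -399.  150.]
max dq 0.09
```

Run:
```python
from panfit import *
np.set_printoptions(precision=2,suppress=True)
a=np.radians(-6.5)-np.pi/2; F=lambda a:Rlean(0,np.array([np.cos(a),np.sin(a),0])); q=np.array(status.state()["joint_pos"])
q=plan2(q,np.array([520,-150,170]),F(.371-.75),8)
q=plan2(q,np.array([503,-399,150]),F(a),9)
```

```text
ROW 8 [15.9, -26.9, -0.8] [0.0002, 0.0007, 0.0937]
[-0.04  0.55  1.39  0.    1.2  -1.89] 0.0 0.05 [630.  35. 165.]
[-0.09  0.54  1.41  0.    1.19 -1.84] 0.0 0.05 [622.   5. 165.]
[-0.14  0.52  1.44  0.    1.18 -1.8 ] 0.0 0.05 [611. -25. 166.]
[-0.19  0.51  1.47  0.    1.17 -1.76] 0.0 0.05 [598. -53. 167.]
[-0.24  0.49  1.5   0.    1.15 -1.71] 0.0 0.05 [582. -80. 168.]
[-0.29  0.47  1.53  0.    1.14 -1.67] 0.0 0.05 [ 564. -105.  168.]
[-0.34  0.45  1.57  0.    1.12 -1.63] 0.0 0.05 [ 543. -129.  169.]
[-0.39  0.43  1.61 -0.    1.11 -1.58] 0.0 0.05 [ 520. -150.  170.]
[-0.39  0.43  1.61 -0.    1.11 -1.58] 0.0 0.05 [ 520. -150.  170.]
max dq 0.05
ROW 9 [-23.2, -18.7, 2.2] [-0.0, 0.0, 0.145]
[-0.42  0.46  1.56 -0.    1.13 -1.47] 0.0 0.11 [ 535. -176.  168.]
[-0.46  0.49  1.51 -0.    1.14 -1.36] 0.0 0.11 [ 545. -204.  166.]
[-0.5   0.51  1.47 -0.    1.16 -1.26] 0.0 0.11 [ 552. -233.  163.]
[-0.54  0.53  1.44 -0.    1.17 -1.15] 0.0 0.1 [ 554. -262.  161.]
[-0.58  0.55  1.41 -0.    1.18 -1.05] 0.0 0.1 [ 552. -292.  159.]
[-0.63  0.56  1.39 -0.    1.19 -0.95] 0.0 0.1 [ 546. -321.  157.]
[-0.67  0.57  1.38 -0.    1.19 -0.85] 0.0 0.1 [ 535. -349.  154.]
[-0.72  0.58  1.37  0.    1.19 -0.75] 0.0 0.1 [ 521. -375.  152.]
[-0.76  0.58  1.37  0.    1.19 -0.65] 0.0 0.1 [ 503. -399.  150.]
[-0.76  0.58  1.37  0.    1.19 -0.65] 0.0 0.1 [ 503. -399.  150.]
max dq 0.11
```

Call:
carry_out([
  {"jaw":1,"xyz":[15.9,-26.9,-0.8],"rotation":[0,0,0.0937]},
  {"jaw":1,"xyz":[15.9,-26.9,-0.8],"rotation":[0,0,0.0937]},
  {"jaw":1,"xyz":[15.9,-26.9,-0.8],"rotation":[0,0,0.0937]},
  {"jaw":1,"xyz":[15.9,-26.9,-0.8],"rotation":[0,0,0.0937]},
  {"jaw":1,"xyz":[15.9,-26.9,-0.8],"rotation":[0,0.003,0.0937]},
])

```text
clock: 20.5
eef_pos: [581.4, -81.0, 165.5]
orientation: [-0.0, 0.051, 0.999, 0.001]
force: [0.1, -0.4, -1.5]
gripper_width: 0.546
grip_force: 15.0
```

Call:
carry_out([
  {"jaw":1,"xyz":[15.9,-26.9,-0.8],"rotation":[0,0.003,0.0937]},
  {"jaw":1,"xyz":[15.9,-26.9,-0.8],"rotation":[0,0,0.0937]},
  {"jaw":1,"xyz":[15.9,-26.9,-0.8],"rotation":[0,0,0.0937]},
  {"jaw":1,"xyz":[-23.2,-18.7,2.2],"rotation":[0,0,0.145]},
  {"jaw":1,"xyz":[-23.2,-18.7,2.2],"rotation":[0,0,0.145]},
])

```text
clock: 21.0
eef_pos: [545.2, -204.2, 163.6]
orientation: [-0.002, 0.331, 0.944, 0.001]
force: [0.3, 0.3, -1.4]
gripper_width: 0.548
grip_force: 15.0
```

Call:
carry_out([
  {"jaw":1,"xyz":[-23.2,-18.7,2.2],"rotation":[0,0,0.145]},
  {"jaw":1,"xyz":[-23.2,-18.7,2.2],"rotation":[0,0,0.145]},
  {"jaw":1,"xyz":[-23.2,-18.7,2.2],"rotation":[0,0,0.145]},
  {"jaw":1,"xyz":[-23.2,-18.7,2.2],"rotation":[0,0,0.145]},
  {"jaw":1,"xyz":[-23.2,-18.7,2.2],"rotation":[0,0,0.145]},
])

```text
clock: 21.5
eef_pos: [535.6, -349.9, 151.7]
orientation: [-0.002, 0.644, 0.765, 0.0]
force: [-0.9, -0.1, -1.9]
gripper_width: 0.549
grip_force: 15.0
```

Call:
carry_out([
  {"jaw":1,"xyz":[-23.2,-18.7,2.2],"rotation":[0,0,0.145]},
  {"jaw":1,"xyz":[-23.2,-18.7,2.2],"rotation":[0,0,0.145]},
  {"jaw":1,"xyz":[0,0,0],"rotation":[0,0,0]},
  {"jaw":1,"xyz":[0,0,0],"rotation":[0,0,0]},
])

```text
clock: 21.9
eef_pos: [503.2, -398.9, 147.6]
orientation: [-0.002, 0.746, 0.666, 0.0]
force: [-0.5, -0.5, -1.4]
gripper_width: 0.543
grip_force: 15.0
```

Run:
```python
from panfit import *
np.set_printoptions(precision=3,suppress=True)
s=log(); p,Q=cur(); print(p,s["force"],s["gripper_width"],s["joint_pos"]); print(Q)
cm=camera_model("wrist"); im=read_camera("wrist"); cv2.imwrite("pics/w10.png",im); json.dump({k:np.array(v).tolist() for k,v in cm.items()},open("cm10.json","w"))
C=np.array([514,-305]); a=np.radians(-6.5)
pts=[proj(cm,b) for b in box(C[0],C[1],a,36,66,42,42.001)][::2]; print(np.round(pts))
yaw=np.arctan2(-Q[1,0],-Q[0,0]); bz=p[2]-10.8
print([proj(cm,b).round(1).tolist() for b in box(p[0],p[1],yaw,80,50,bz,bz+24)])
cv2.imwrite("pics/w10c.png",cv2.resize(im[40:300,150:410],None,fx=2.3,fy=2.3,interpolation=cv2.INTER_CUBIC))
```

```text
[ 503.194 -398.889  147.621] [-0.466 -0.502 -1.416] 0.5430978270554068 [-0.764  0.584  1.373  0.001  1.188 -0.651]
[[ 0.113  0.994 -0.002]
 [ 0.994 -0.113  0.003]
 [ 0.003 -0.003 -1.   ]]
[[264. 143.]
 [262.  66.]
 [303. 143.]
 [304.  66.]]
[[242.5, 183.3], [236.6, 190.5], [322.5, 183.3], [328.1, 190.5], [246.6, 297.5], [241.9, 318.3], [318.6, 297.6], [323.0, 318.5]]
```

View pics/w10c.png

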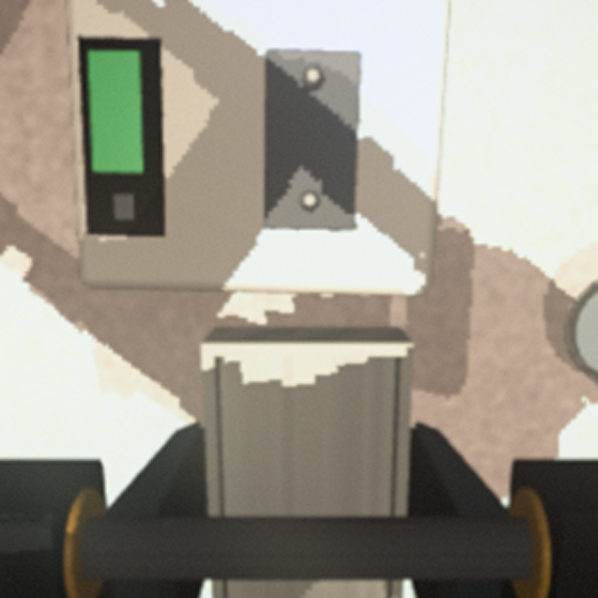

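The carrier is at crop (265–360, 50–229), with pins at about (313,75) and (310,200). The pan is square in the grip, its near edge at rows 328–345. I'll measure the pins to sub-pixel accuracy.

Run:
```python
from panfit import *
np.set_printoptions(precision=2,suppress=True)
cm=json.load(open("cm10.json")); im=cv2.imread("pics/w10.png"); g=cv2.cvtColor(im,6).astype(float)
px=[]
for u,v in [(313,75),(310,200)]:
    x,y=150+u/2.3,40+v/2.3; x0,y0=int(round(x)),int(round(y)); w=g[y0-7:y0+8,x0-7:x0+8]; bg=np.median(w)
    print(w[2:13,2:13].astype(int)); m=np.clip(w-bg-45,0,None); yy,xx=np.mgrid[-7:8,-7:8]; k=(xx**2+yy**2<=25); m=m*k
    px.append((x0+(m*xx).sum()/m.sum(),y0+(m*yy).sum()/m.sum()))
print(px)
for z in (50,51,52):
    A,B=[at(cm,*k,z) for k in px]; d=A-B; print(z,A,B,np.linalg.norm(d),"mid",(A+B)/2,"seat y ang",np.degrees(np.arctan2(d[1],d[0])))
cor=[at(cm,150+u/2.3,40+v/2.3,42) for u,v in [(265,50),(360,52),(356.5,229),(264.5,226)]]; print(np.array(cor),np.mean(cor,0),[np.linalg.norm(cor[i]-cor[i-1]) for i in range(4)])
# pan near edges
for c in (262,283,305): print(c,g[178:196,c].astype(int))
for r in (215,225): print(r,g[r,232:250].astype(int),g[r,318:334].astype(int))
```

```text
[[146 147 146 143 140 138 136 137 153 162 166]
 [145 138 135 143 147 141 128 125 138 149 152]
 [142 133 140 170 188 184 165 135 128 139 144]
 [135 128 155 200 220 220 202 153 120 127 144]
 [130 124 160 212 226 224 212 166 117 118 138]
 [129 122 156 206 221 222 206 163 113 110 133]
 [120 117 140 181 201 201 177 134 101  99 122]
 [119 107 119 135 151 150 131 102  95 105 127]
 [122 103 102 107 110 109 100  93  98 122 139]
 [111  93  91  95  94  91  89  90 109 134 144]
 [ 89  84  83  87  91  89  91 106 125 140 148]]
[[146 141 140 132 129 132 137 138 140 124  92]
 [141 134 126 126 130 122 117 122 135 123  90]
 [136 126 131 154 167 159 130 115 126 124 104]
 [131 130 161 196 214 207 170 121 117 133 135]
 [132 139 180 216 226 223 195 134 111 130 143]
 [127 133 181 217 225 222 193 136 111 128 144]
 [127 125 157 197 212 199 161 111 109 131 144]
 [131 111 111 133 151 140 115 101 114 139 145]
 [139 121 104 100 103  99  99 118 138 145 146]
 [145 136 122 110 103  98 115 135 144 147 145]
 [145 145 141 137 128 121 133 145 148 146 147]]
[(np.float64(285.5073313782991), np.float64(72.19061583577712)),
[... 545 characters left out ...]
[ 494.25 -331.43   42.  ]] [ 516.38 -301.81   42.  ] [np.float64(64.79234740337053), np.float64(35.77236720333955), np.float64(65.23189089720287), np.float64(36.629753663187955)]
262 [233 232 212 150 111 101  98  95  94  97 130 195 231 235 233 233 234 234]
283 [138 137 134 129 109  99  97  98  93  96 132 196 232 235 233 234 234 234]
305 [136 136 136 126 106  92  92  93  95  98 129 196 231 234 233 233 232 231]
215 [141 141 141 144 146 140 136 131 132 130 129 122 103 108 128 136 137 135] [125 126 117 100  85  97 118 119 120 122 137 158 169 173 172 170]
225 [103  85  75  74  88 107 120 123 131 131 126 121 103 100 112 132 135 134] [122 122 108  86  81 102 117 119 118 121 129 129 100  56  46  48]
```

Run:
```python
from panfit import *
np.set_printoptions(precision=2,suppress=True)
cm=json.load(open("cm10.json")); p,Q=cur(); bz=147.6-10.8
a=at(cm,283.9,188.7,bz+24); b=at(cm,283.9,181.8,bz); print(a,b)
c=(a+b)/2-40*Q[:,0]; off=Q.T@(c-p); print("pan c rel TCP tool",off,"camera: ",c)
S=np.array([516,-301.5,0]); th=np.radians(82.2); R1=Rlean(0,np.array([-np.cos(th),-np.sin(th),0])); print(R1)
T=S-R1@np.array([off[0],off[1],0]); T[2]=80; print("TCP target",T); T2=T.copy(); T2[2]=110
q=np.array(status.state()["joint_pos"])
plan(p,Q,T2,R1,5)
# fk bias check
for l in open("log.txt").read().split("\n")[-6:-1]: qq,pp=json.loads(l); print(np.array(pp)-fk(np.array(qq))[0])
```

```text
[ 508.69 -358.27  160.8 ] [ 508.67 -358.3   136.8 ]
pan c rel TCP tool [ 0.46  0.43 -0.76] camera:  [ 504.21 -398.03  148.68]
[[ 0.14  0.99 -0.  ]
 [ 0.99 -0.14 -0.  ]
 [-0.    0.   -1.  ]]
TCP target [ 515.51 -301.89   80.  ]
N 5 xyz [19.4, 0.0, 7.6] rot [-0.0005, -0.0006, 0.0048]
[[506.0, -379.0, 140.0], [508.0, -360.0, 133.0], [511.0, -340.0, 125.0], [513.0, -321.0, 118.0], [516.0, -302.0, 110.0]]
[-1.17 -1.43 -0.72]
[ 0.32 -0.29  0.11]
[ 1.2  -0.23 -0.12]
[ 0.77 -0.24 -0.09]
[ 0.51 -0.82 -0.12]
```

Call:
carry_out([
  {"jaw":1,"xyz":[19.4,0,7.6],"rotation":[-0.0005,-0.0006,0.0048]},
  {"jaw":1,"xyz":[19.4,0,7.6],"rotation":[-0.0005,-0.0006,0.0048]},
  {"jaw":1,"xyz":[19.4,0,7.6],"rotation":[-0.0005,-0.0006,0.0048]},
  {"jaw":1,"xyz":[19.4,0,7.6],"rotation":[-0.0005,-0.0006,0.0048]},
  {"jaw":1,"xyz":[19.4,0,7.6],"rotation":[-0.0005,-0.0006,0.0048]},
])

```text
clock: 22.45
eef_pos: [516.3, -300.8, 110.4]
orientation: [0.001, 0.753, 0.658, -0.0]
force: [0.3, 0.3, -2.4]
gripper_width: 0.551
grip_force: 15.0
```

Call:
carry_out([
  {"jaw":1,"xyz":[0,0,15],"rotation":[0,0,0]},
  {"jaw":1,"xyz":[0,0,13],"rotation":[0,0,0]},
  {"jaw":1,"xyz":[0,0,5],"rotation":[0,0,0]},
  {"jaw":1,"xyz":[0,0,0],"rotation":[0,0,0]},
  {"jaw":1,"xyz":[0,0,0],"rotation":[0,0,0]},
])

```text
clock: 22.95
eef_pos: [516.1, -303.2, 78.1]
orientation: [0.001, 0.754, 0.657, -0.0]
force: [-0.7, -0.3, -1.5]
gripper_width: 0.547
grip_force: 15.0
```

Run:
```python
from panfit import *
np.set_printoptions(precision=4,suppress=True)
s=log(); p,Q=cur(); print(p,s["force"],fk(np.array(s["joint_pos"]))[0]); print(Q)
th=np.radians(82.2); R1=Rlean(0,np.array([-np.cos(th),-np.sin(th),0])); plan(p,Q,[515.5,-301.9,p[2]],R1,1)
cm=camera_model("wrist"); im=read_camera("wrist"); cv2.imwrite("pics/w11.png",im); json.dump({k:np.array(v).tolist() for k,v in cm.items()},open("cm11.json","w"))
g=cv2.cvtColor(im,6).astype(int)
for c in (262,283,305): print(c,g[178:196,c])
print(proj(cm,[518.9,-279.4,52]), [proj(cm,b).round(1).tolist() for b in box(516,-301.5,th-np.pi/2,36,66,42,42.001)][::2])
```

```text
[ 516.1248 -303.1507   78.0843] [-0.662  -0.3433 -1.4588] [ 515.1366 -302.1339   78.1232]
[[ 0.1369  0.9906  0.0014]
 [ 0.9906 -0.1369 -0.0017]
 [-0.0015  0.0016 -1.    ]]
N 1 xyz [1.2, -0.8, -0.0] rot [0.0016, 0.0015, -0.0012]
[[516.0, -302.0, 78.0]]
262 [155 153 155 143 115 100  98  99  96  95 126 195 231 235 234 232 232 233]
283 [155 155 155 144 112  96  97  95  95  96 131 195 233 235 235 234 234 233]
305 [154 156 154 143 112  94  91  93  91  98 129 195 231 235 233 235 214 150]
[281.7503 202.7468] [[258.7, 269.8], [256.6, 184.9], [305.5, 269.7], [307.2, 184.8]]
```

Call:
carry_out([
  {"jaw":1,"xyz":[0.6,-0.9,4],"rotation":[0.0015,0.0015,-0.001]},
  {"jaw":1,"xyz":[0,0,5],"rotation":[0,0,0]},
  {"jaw":1,"xyz":[0,0,4],"rotation":[0,0,0]},
  {"jaw":1,"xyz":[0,0,2],"rotation":[0,0,0]},
  {"jaw":1,"xyz":[0,0,0],"rotation":[0,0,0]},
])

```text
clock: 23.5
eef_pos: [515.0, -302.0, 62.4]
orientation: [-0.0, 0.754, 0.657, -0.0]
force: [0.5, -0.1, -1.4]
gripper_width: 0.546
grip_force: 15.0
```

Call:
carry_out([
  {"jaw":1,"xyz":[0,0,1],"rotation":[0,0,0]},
  {"jaw":1,"xyz":[0,0,1],"rotation":[0,0,0]},
  {"jaw":1,"xyz":[0,0,0],"rotation":[0,0,0]},
])

```text
clock: 23.8
eef_pos: [515.1, -302.1, 60.8]
orientation: [-0.0, 0.754, 0.657, -0.0]
force: [0.2, 0.1, -0.8]
gripper_width: 0.549
grip_force: 15.0
```

Call:
carry_out([
  {"jaw":1,"xyz":[0,0,1],"rotation":[0,0,0]},
  {"jaw":1,"xyz":[0,0,1],"rotation":[0,0,0]},
  {"jaw":1,"xyz":[0,0,0],"rotation":[0,0,0]},
])

```text
clock: 24.1
eef_pos: [515.1, -302.1, 58.7]
orientation: [-0.0, 0.754, 0.657, -0.0]
force: [0.0, -0.7, -1.1]
gripper_width: 0.546
grip_force: 15.0
```

Call:
carry_out([
  {"jaw":1,"xyz":[0,0,1],"rotation":[0,0,0]},
  {"jaw":1,"xyz":[0,0,1],"rotation":[0,0,0]},
  {"jaw":1,"xyz":[0,0,1],"rotation":[0,0,0]},
  {"jaw":1,"xyz":[0,0,0],"rotation":[0,0,0]},
])

```text
clock: 24.5
eef_pos: [515.1, -302.1, 55.7]
orientation: [-0.0, 0.754, 0.657, -0.0]
force: [-0.2, -0.1, -2.0]
gripper_width: 0.553
grip_force: 15.0
```

Call:
carry_out([
  {"jaw":1,"xyz":[0,0,1],"rotation":[0,0,0]},
  {"jaw":1,"xyz":[0,0,1],"rotation":[0,0,0]},
  {"jaw":1,"xyz":[0,0,0],"rotation":[0,0,0]},
])

```text
clock: 24.8
eef_pos: [515.1, -302.1, 53.7]
orientation: [-0.0, 0.754, 0.657, -0.0]
force: [-1.2, -0.3, -1.6]
gripper_width: 0.546
grip_force: 15.0
```

Call:
carry_out([
  {"jaw":1,"xyz":[0,0,0.6],"rotation":[0,0,0]},
  {"jaw":1,"xyz":[0,0,0],"rotation":[0,0,0]},
])

```text
clock: 25.0
eef_pos: [515.1, -302.1, 53.2]
orientation: [-0.0, 0.754, 0.657, -0.0]
force: [-0.3, 0.4, -0.9]
gripper_width: 0.547
grip_force: 15.0
```

Call:
carry_out([
  {"jaw":1,"xyz":[0,0,0.5],"rotation":[0,0,0]},
  {"jaw":1,"xyz":[0,0,0],"rotation":[0,0,0]},
])

```text
clock: 25.2
eef_pos: [515.2, -302.1, 52.9]
orientation: [-0.0, 0.754, 0.657, 0.0]
force: [-0.3, 1.5, 1.1]
gripper_width: 0.544
grip_force: 15.0
```

Call:
carry_out([
  {"jaw":1,"xyz":[0,0,0.4],"rotation":[0,0,0]},
  {"jaw":1,"xyz":[0,0,0],"rotation":[0,0,0]},
])

```text
clock: 25.4
eef_pos: [515.2, -302.1, 52.8]
orientation: [0.0, 0.754, 0.657, 0.0]
force: [-1.4, 3.0, 10.0]
gripper_width: 0.543
grip_force: 15.0
```

Contact at exactly the home height, 10 N. Release gently, then back off upwards.

Call:
carry_out([
  {"jaw":-0.1,"xyz":[0,0,-0.3],"rotation":[0,0,0]},
  {"jaw":-0.5,"xyz":[0,0,0],"rotation":[0,0,0]},
  {"jaw":-0.5,"xyz":[0,0,0],"rotation":[0,0,0]},
  {"jaw":-0.5,"xyz":[0,0,0],"rotation":[0,0,0]},
], squeeze=5)

```text
clock: 25.8
eef_pos: [515.2, -302.2, 52.6]
orientation: [-0.0, 0.754, 0.657, 0.0]
force: [-0.0, -0.3, 0.1]
gripper_width: 0.744
grip_force: 0.0
```

Call:
carry_out([
  {"jaw":-0.5,"xyz":[0,0,-10],"rotation":[0,0,0]},
  {"jaw":-0.5,"xyz":[0,0,-25],"rotation":[0,0,0]},
  {"jaw":-0.5,"xyz":[0,0,-30],"rotation":[0,0,0]},
  {"jaw":-0.5,"xyz":[-20,0,-25],"rotation":[0,0,0]},
  {"jaw":-0.5,"xyz":[-30,0,0],"rotation":[0,0,0]},
])

```text
clock: 26.3
eef_pos: [510.0, -352.3, 147.1]
orientation: [0.003, 0.753, 0.658, 0.001]
force: [0.3, -0.3, 0.1]
gripper_width: 0.748
grip_force: 0.0
```

Call:
carry_out([
  {"jaw":-0.5,"xyz":[-30,0,0],"rotation":[0,0,0]},
  {"jaw":-0.5,"xyz":[0,0,0],"rotation":[0,0,0]},
  {"jaw":-0.5,"xyz":[0,0,0],"rotation":[0,0,0]},
])

```text
clock: 26.6
eef_pos: [504.0, -381.6, 143.0]
orientation: [-0.0, 0.754, 0.657, 0.0]
force: [0.7, 0.3, 0.1]
gripper_width: 0.748
grip_force: 0.0
```

Run:
```python
from panfit import *
np.set_printoptions(precision=2,suppress=True)
s=log(); p,Q=cur(); print(p,s["force"],s["gripper_width"],s["grip_force"])
cm=camera_model("wrist"); im=read_camera("wrist"); cv2.imwrite("pics/w12.png",im)
print("pan",[(np.round(b["box"]).tolist(),round(b["conf"],2)) for b in search_frame("wrist","pan")[:2]])
th=np.radians(82.2)
print("home outline",hull(cm,box(516,-301.5,th,80,50,42,66))[:,0].round(1).tolist())
print("10mm high box",cv2.boundingRect(hull(cm,box(516,-301.5,th,80,50,52,76))),"home box",cv2.boundingRect(hull(cm,box(516,-301.5,th,80,50,42,66))))
g=cv2.Canny(cv2.cvtColor(im,6),60,150); P=box(516,-301.5,th,80,50,42,66); pts=[proj(cm,b) for b in P if b[2]==66]
print("rim corners",np.round(pts,1).tolist())
gr=cv2.cvtColor(im,6).astype(int); cx,cy=np.mean(pts,0).astype(int); print(cx,cy,"col",gr[cy-75:cy+75:2,cx],"row",gr[cy,cx-50:cx+50:2])
```

```text
[ 504.05 -381.59  143.02] [0.68 0.27 0.12] 0.7482012272177723 0.0
pan [([251.0, 66.0, 315.0, 169.0], 0.96)]
home outline [[315.79998779296875, 66.30000305175781], [313.5, 169.10000610351562], [254.0, 169.10000610351562], [251.5, 66.4000015258789]]
10mm high box (250, 63, 68, 108) home box (251, 66, 65, 104)
rim corners [[313.5, 169.1], [254.0, 169.1], [315.8, 66.3], [251.5, 66.4]]
283 117 col [239 238 239 240 237 234 240 241 242 240 241 241 238 238 131 185 240 238
 238 225 169 138 138 138 139 138 137 139 137 137 139 137 137 137 137 136
 137 134 135 134 168 238 239 239 238 238 237 238 239 238 238 237 238 238
 237 238 237 237 238 237 237 157 233 238 241 241 241 241 241 237 161 126
 136 138 138] row [150 153 152 153 152 153 154 156 156 154 135 126 118 137 136 137 134 133
 153 231 240 239 231 238 214 132 136 136 137 135 137 133 134 134 139 137
 133 138 132 120 142 154 160 160 161 209 229 239 241 241]
```

The detected box (251,66,315,169) matches the fully seated outline almost to the pixel, so the pan is home and released. I'm handing in the job.

```bash
python3 -c "
from bench import workorder
print(workorder.close_job())"
```

```text
the job is handed in; nothing more can be done
None
```

The drawer is open to its end stop with no riser movement seen, and the weighing pan is seated home on both balance pins and released; I handed the job in at about 27 s, and the hand-in call gave no verdict.

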